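# Cap the sample well and hold the photometer shutter half open

### The arm

A 6-joint arm with a two-finger parallel gripper is mounted at the origin on a cart in front of the work surface, level with it; the furniture and walls round the work are solid. World frame = base frame: x ahead of the robot, y to its left, z up, the work surface at z = 0. Lengths are in m, angles in degrees, forces in N, time in s.
With the tool pointing down it reaches from about 0.375 to 0.9 m from the base axis. Payload 3.1 kg.
Tool frame: the origin (TCP) lies between the finger pads; the fingertips stand 19 mm ahead of it and the grasp point (between the pads) is the TCP; z points along the fingers, x is the direction in which the jaws open and shut, and the axes are right-handed (so a half turn about z gives the same grasp; the last joint's range is limited). The gripper opens to 87 mm and grips with 3 to 60 N. Pads are 19 mm wide; open, the fingers measure 117 mm over their backs; the gripper's body (75 mm by 190 mm) begins 51 mm behind the grasp point.
Start: joints at [-73.826, 30.224, 82.088, -0, 67.689, -10.227], TCP at [0.278, -0.56, 0.217] pointing down, gripper open.
Joint ranges: [-176.69, 176.69], [-43.24, 126.21], [12.49, 139.97], [-82, 262], [0, 151.66], [-163.58, 163.58]. Speed limits (degrees/s): [159.86, 159.86, 180, 180, 180, 180].

### API

Orientations are given as a 3x3 rotation matrix whose columns are the frame's x, y, z axes.
In Python, from rig import read_state, capture, camera_info, hand_in, spot_in, silhouettes gives the robot as it stands.
- The arm moves only by the shell command python3 -m jog 'ROWS'. ROWS is text: rows parted by semicolons, each of 7 numbers parted by spaces: the shift along the tool's x, y, z in m, then the turn, a rotation vector about the tool's x, y, z in degrees, then the opening, from 0 (shut) to 1 (fully open). A call has 1 to 8 rows; each row is the pose to reach, as a shift and turn from the pose commanded when the call began, along the tool's axes at that moment; what a row does not reach only later rows make up. A row lasts 1/8 s, in which the tool goes at most 62.5 mm and 10.7 degrees, less where a joint would pass 70% of its speed; a pose out of reach is approached as far as the arm can. A call with a gripper value outside its range is refused whole. The fingers move at their own pace and stop on an object; the grip force is fixed at half the most. Time passes only in rows, so rows that repeat a pose let the fingers close. It gives the time, the measured TCP pose, the force and the opening at its end, in the units of the state.
- read_state(): the state, without advancing time (a new reading comes with each control period).
- capture(name): name is "side" or "top"; returns (picture, depth): 480x640x3 uint8, red, green, blue; 480x640 float32, m along the optical axis (not along the pixel's ray), 0 where there is no reading.
- camera_info(name): a dict with "vfov" (degrees; the focal length in pixels is half the picture's height over the tangent of half this angle, whatever the lens; pixels are square), "cx", "cy" (the principal point, pixels), "R" (3x3) and "t" (3): a world point X has camera coordinates R X + t. Camera axes: x right, y down, z forward; pixel columns grow to the right and rows downward; lengths in m; the calibration is good to about 2 mm. A picture is of the moment at which its call begins. camera_info takes no time and is no camera call.
- hand_in(): hands the job in, once; it reports no verdict.
Trained networks look in the newest picture that a camera, given by its name, has taken for a name from the list of things; names that differ only in an ending like _2 or _b are one class to them, and where a whole thing is asked for, a point or a joint stands for the part that bears it (a point fixed in the world has none). Each returns a list of dicts, best first, with "score" (0 to 1); they miss things now and then, are a little off and sometimes report something else, mostly with a low value. They report only what shows in the picture. A call takes as long as a camera call. They do not tell look-alikes from the thing itself.
- spot_in(label, camera): "centre" ([x, y, z] in m, in world coordinates, good to about 4 mm: the middle of the surface that is visible of it).
- silhouettes(label, camera): "region" (480x640 bool, what is visible of it).
The state is a dict: "time_s": time; "joint_positions": joint angles; "qvel": joint speeds; "tau": joint torques, N m; "position": TCP position; "tcp_rot": TCP orientation; "force": force on the tool from outside, world axes, zero at the start; "moment": the same for the moment, N m; "opening": opening from 0.0 (shut) to 1.0 (fully open).
Only numpy, scipy, OpenCV 4.12 (cv2) and the standard library are available. Lean on these libraries where they do the work, as an engineer would, in place of code of your own. Each camera call takes 0.05 s, during which the arm holds its last target.

### The job

Pick up the loose black cap by its knob and set it on the rim of the photometer's round sample well so that it sits seated and level, then let go of it. Only after that, slide the orange tab of the sprung shutter toward the front of the photometer to half of its travel, so that the pointer stands at the long red middle mark, and keep holding it there against the spring: the job finishes with the gripper still holding the shutter. Leave the beaker, the white bottle, the timer and the vial where they stand.

Things in the scene. Friction and masses are not known exactly. Their poses are not given: they have to be found in the camera images.
- cap_knob (a point): Loose cap, at the centre of its upright round metal knob (22 mm diameter, 28 mm tall). Below the knob a black disc, 76 mm diameter, 6 mm thick; below that a tapered plug 8 mm deep (54 mm diameter, 44 at the bottom), on which it first stands on the bench. This point is 15 mm above the disc's top, 21 mm above its underside, 29 mm above the plug's bottom. z: the cap's axis. About 0.1 kg.
- cap_flange (a point): The centre of the underside of the cap's disc, the face that rests on the rim (the plug hangs 8 mm below it). z is the cap's axis.
- well_rim (a point): Sample well of the photometer, a fixed black open cylinder: centre of its mouth at rim height (84 mm above the bench). Outer diameter 72 mm, inner 60 mm, so the cap's plug has 3 mm of play all round. A small vial stands inside, clear of the plug. Axes as the photometer's.
- photometer: Fixed bench photometer, grey base 160 (x) by 250 (y) mm; origin on the bench under its centre, x to its back, z up; its front (-x) faces the robot, turned up to 0.35 rad. From -y to +y: white lamp box (75 mm high), shutter guide (aluminium frame along x at y = -20 mm, 78 mm high), white scale strip, black well at x 30, y 75 mm. Only the tab and the seated cap stand above 90 mm.
- shutter_tab (a point): Orange tab of the shutter, at its centre, 104 mm above the bench: an upright plate, 12 mm thick along the photometer's x, 26 mm wide along its y, 40 mm tall (84 to 124 mm above the bench), standing on a dark saddle 34 by 28 mm. It moves along the photometer's -x (to its front). Axes as the photometer's.
- half_mark (a point): Where the tab's centre is when the shutter is exactly half open, 30 mm to the front of the closed place, at the long red middle mark of the five-mark scale (axes as the photometer's).
- shutter (a joint): Travel of the shutter in m: 0 closed (held by its spring), 0.060 fully open, 0.030 half open; grows as the tab moves to the photometer's front (-x). The spring pulls back with 3 N closed, 7.5 N at half travel and 12 N fully open; let go, it snaps shut.
- beaker: Bystander: low glass beaker, 68 mm wide, 78 mm tall; origin under its centre.
- rinse: Bystander: white plastic bottle, 68 mm diameter, 154 mm tall; origin under its centre.
- timer: Bystander: small white timer, 24 x 64 x 52 mm; origin under its centre.
- vial: Bystander: small capped vial, 27 mm diameter, 60 mm tall; origin under its centre.
Things that resemble listed ones, but are neither listed nor needed, are in the scene too. Of the things that look like the part that bears cap_knob, the largest one is meant.

How it is judged (in metres and radians):
On the way:
1. the cap sits seated and level on the well's rim, let go, with the shutter still closed (distance between cap_flange and well_rim below 0.0055 m and z of cap_flange in the frame of well_rim below 0.002 m and angle between cap_flange's own z axis and vertical below 0.05 rad and contact force between the fingers and cap below 0.1 N and value of joint shutter below 0.008 m), for 0.2 s.
At the end, for the whole second after the job is handed in: The cap sits on the rim (the centre of its disc's underside within 5.5 mm of the centre of the mouth and not more than 2 mm above the rim, tilt below 0.05 rad), not touched by the fingers, and the shutter stands still at 25 to 35 mm of its 60 mm travel, held by the fingers alone (at least 3 N) (distance between cap_flange and well_rim below 0.0055 m and z of cap_flange in the frame of well_rim below 0.002 m and angle between cap_flange's own z axis and vertical below 0.05 rad and contact force between the fingers and cap below 0.1 N and value of joint shutter between 0.025 and 0.035 m and velocity of joint shutter between -0.01 and 0.01 m/s and contact force between the fingers and shutter above 3 N and contact force between each of cap, beaker, rinse, timer, vial and shutter below 0.1 N); the arm keeps its last pose, push and grip.
It fails at once if the shutter is opened by more than 10 mm before the cap sits on the well (value of joint shutter above 0.01 m and distance between cap_flange and well_rim above 0.01 m).
It fails at once if a bystander is pushed more than 20 mm or tipped (distance of any of beaker, rinse, timer, vial from where it was at the start of the episode above 0.02 m or angle between any of beaker, rinse, timer, vial's own z axis and vertical above 0.3 rad).
It also fails if it takes over 40 s, if anything falls off the work surface, if the arm or the gripper's body presses on something with over 40 N, if the wrist force passes 120 N, or if a joint passes its speed limit or range.

## Working session

There is one attempt and no reset: what is moved stays moved. The work goes in short steps, Python scripts to look and compute and a shell command to move; the robot and the scene stay as the last step left them, time stands still between calls to the robot, and variables do not carry over. Pictures are saved under pics/ and viewed, and the job is handed in when it is done.

```bash
ls; mkdir -p pics; python3 - <<'E'
from rig import *
import cv2, numpy as np
for n in("side","top"):
    p,d=capture(n); cv2.imwrite(f"pics/{n}0.png",p[:,:,::-1]); np.savez(f"{n}0.npz",p=p,d=d)
    i=camera_info(n); print(n,i)
    for l in("cap_knob","photometer","shutter_tab","beaker","rinse","timer","vial"):
        try: print(l,[(np.round(s["centre"],3).tolist(),round(s["score"],2)) for s in spot_in(l,n)])
        except Exception as e: print(l,e)
print(read_state())
E
```

```text
pics
side {'vfov': 44.14570745514809, 'cx': 306.42158301538757, 'cy': 242.45293759421412, 'R': array([[ 0.97529751, -0.22018214, -0.0177369 ],
       [-0.14556229, -0.58021543, -0.80134991],
       [ 0.16615172,  0.78413639, -0.59793287]]), 't': array([-0.52575452,  0.15186073,  1.47944837])}
cap_knob [([0.456, 0.255, 0.013], 0.8), ([0.566, 0.237, 0.01], 0.73), ([0.48, 0.362, 0.011], 0.52)]
photometer [([0.566, -0.11, 0.048], 0.7)]
shutter_tab [([0.592, -0.101, 0.087], 0.85)]
beaker [([0.666, 0.347, 0.052], 0.61)]
rinse [([0.489, -0.372, 0.093], 0.58)]
timer []
vial [([0.612, -0.412, 0.042], 0.61), ([0.487, -0.375, 0.091], 0.44)]
top {'vfov': 45.32327767801165, 'cx': 319.24846018773144, 'cy': 234.0958709023892, 'R': array([[-0.01963795, -0.99980195, -0.00322601],
       [-0.99357778,  0.01987512, -0.111392  ],
       [ 0.11143405,  0.00101778, -0.99377131]]), 't': array([-0.02430811,  0.52071594,  1.40434386])}
cap_knob [([0.562, 0.235, 0.011], 0.85), ([0.484, 0.367, 0.008], 0.63), ([0.455, 0.263, 0.011], 0.62)]
photometer [([0.563, -0.074, 0.014], 0.89)]
shutter_tab [([0.59, -0.094,
[... 307 characters left out ...]
.20864951e+01,  7.56893148e-04,
        6.76902575e+01, -1.02277658e+01]), 'qvel': array([ 0.00498187,  0.0185949 ,  0.07029751, -0.07943232, -0.00516884,
       -0.01613595]), 'tau': array([ 1.15247785e-03, -4.39940214e+01, -1.76978660e+01,  6.35624374e-02,
        5.03571087e-02, -1.09362196e-05]), 'position': array([ 0.27793479, -0.55978657,  0.21718977]), 'tcp_rot': array([[ 4.44656635e-01, -8.95701109e-01,  2.61871732e-05],
       [-8.95701108e-01, -4.44656636e-01, -4.64157771e-05],
       [ 5.32189634e-05, -2.81679678e-06, -9.99999999e-01]]), 'force': array([-0.12668376,  0.0890805 ,  0.25273637]), 'moment': array([-0.02373337,  0.0542602 , -0.01016192]), 'opening': 1.0021442032686947}
```

View pics/top0.png

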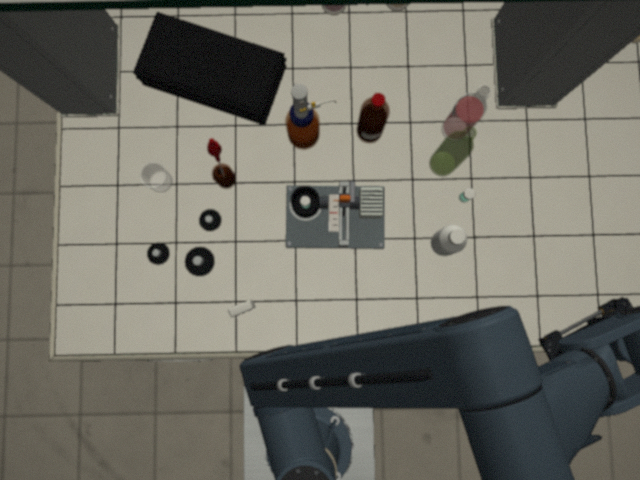

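View pics/side0.png

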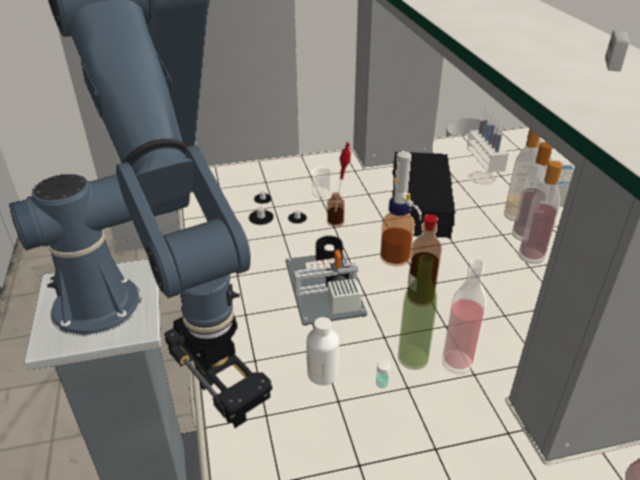

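```bash
cat > h.py <<'E'
import numpy as np, cv2
from rig import *
def cam(n):
    i=camera_info(n); return 240/np.tan(np.radians(i["vfov"]/2)),i["cx"],i["cy"],np.array(i["R"]),np.array(i["t"])
def ray(n,u,v,z):
    f,cx,cy,R,t=cam(n); d=R.T@np.array([(u-cx)/f,(v-cy)/f,1]); o=-R.T@t
    return o+d*(z-o[2])/d[2]
def proj(n,X):
    f,cx,cy,R,t=cam(n); c=R@np.asarray(X)+t; return np.array([f*c[0]/c[2]+cx,f*c[1]/c[2]+cy])
def cloud(n,d):
    f,cx,cy,R,t=cam(n); v,u=np.mgrid[0:480,0:640]; 
    return (np.stack([(u-cx)/f*d,(v-cy)/f*d,d],-1)-t)@R
def crop(n,p,u0,v0,u1,v1,k,name):
    cv2.imwrite(name,cv2.resize(p[v0:v1,u0:u1,::-1],None,fx=k,fy=k,interpolation=cv2.INTER_CUBIC))
E
python3 - <<'E'
from h import *
for n in("top","side"):
    z=np.load(n+"0.npz"); P=cloud(n,z["d"])
    for l in("cap_knob","photometer","shutter_tab"):
        for s in silhouettes(l,n):
            r=s["region"]; v,u=np.nonzero(r); q=P[r]; print(n,l,round(s["score"],2),r.sum(),u.min(),u.max(),v.min(),v.max(),"med",np.round(np.median(q,0),3),"zmax",np.round(np.percentile(q[:,2],[5,50,98]),3))
            if l=="photometer": np.save(n+"_ph.npy",r)
            if l=="cap_knob": print("   ext",np.round(np.percentile(q,2,axis=0),3),np.round(np.percentile(q,98,axis=0),3))
z=np.load("top0.npz");crop("top",z["p"],140,190,240,285,6,"pics/caps_t.png");crop("top",z["p"],275,175,395,260,6,"pics/ph_t.png")
z=np.load("side0.npz");crop("side",z["p"],280,225,380,325,6,"pics/ph_s.png");crop("side",z["p"],240,185,320,230,6,"pics/caps_s.png")
E
```

```text
top cap_knob 0.95 698 186 214 247 276 med [0.458 0.265 0.016] zmax [0.01  0.016 0.047]
   ext [0.425 0.233 0.009] [0.493 0.298 0.047]
top cap_knob 0.76 422 147 169 243 264 med [0.481 0.37  0.013] zmax [0.006 0.013 0.036]
   ext [0.455 0.345 0.003] [0.507 0.398 0.036]
top cap_knob 0.62 425 198 221 209 231 med [0.563 0.24  0.012] zmax [0.004 0.012 0.034]
   ext [ 0.537  0.215 -0.   ] [0.589 0.269 0.034]
top photometer 0.82 6236 286 384 182 248 med [ 0.561 -0.074  0.019] zmax [0.011 0.019 0.091]
top shutter_tab 0.46 210 338 350 192 215 med [ 0.589 -0.096  0.088] zmax [0.018 0.088 0.129]
top shutter_tab 0.19 6195 286 384 182 248 med [ 0.561 -0.076  0.019] zmax [0.011 0.019 0.091]
side cap_knob 0.68 199 288 306 210 223 med [0.562 0.231 0.01 ] zmax [0.005 0.01  0.032]
   ext [0.537 0.208 0.003] [0.589 0.264 0.032]
side cap_knob 0.58 326 249 273 207 224 med [0.459 0.255 0.014] zmax [0.008 0.014 0.043]
   ext [0.426 0.227 0.006] [0.493 0.293 0.043]
side cap_knob 0.5 173 254 271 191 203 med [0.48  0.362 0.01 ] zmax [0.004 0.01  0.033]
   ext [0.456 0.336 0.   ] [0.507 0.404 0.033]
side photometer 0.57 4763 286 366 235 325 med [ 0.565 -0.113  0.044] zmax [0.01  0.044 0.105]
```

View pics/caps_t.png

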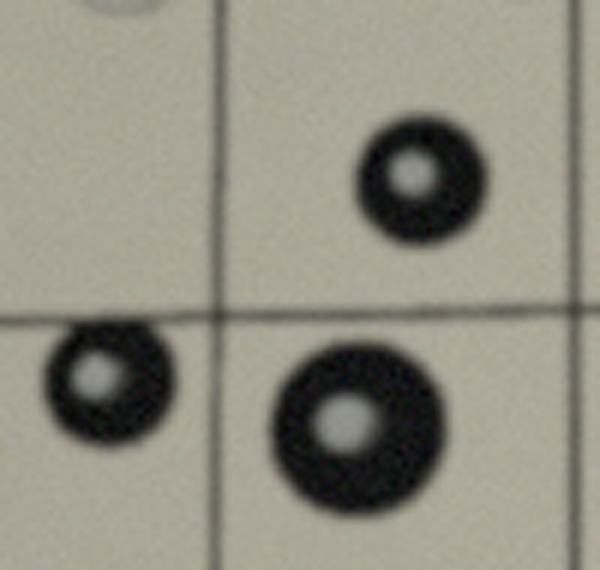

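View pics/ph_t.png

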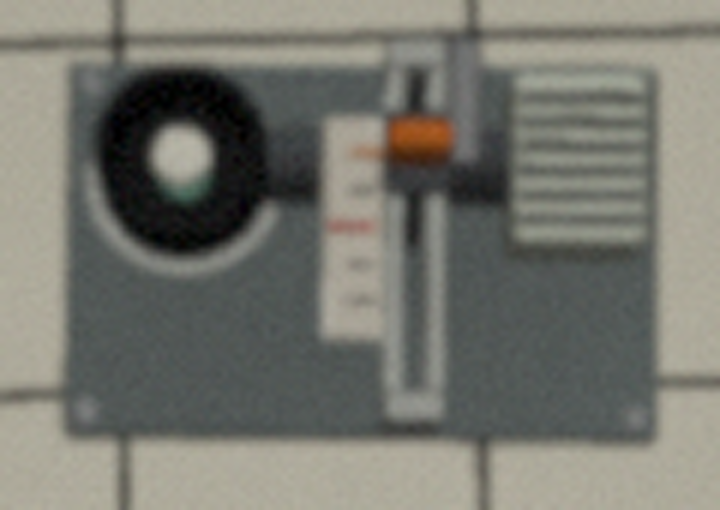

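View pics/ph_s.png

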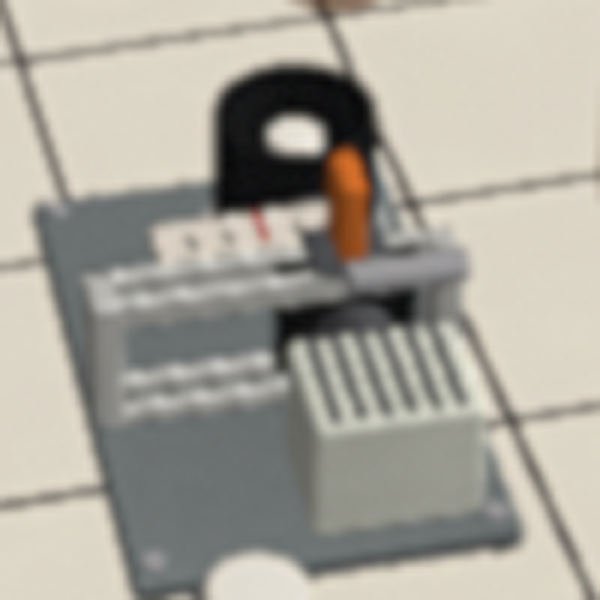

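View pics/caps_s.png

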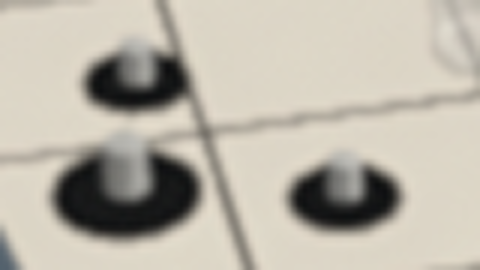

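```bash
python3 - <<'E'
from h import *
from scipy.optimize import least_squares
for n in("top","side"):
    z=np.load(n+"0.npz"); p=z["p"].astype(np.uint8); d=z["d"]; P=cloud(n,d); K=4
    up=cv2.resize(p,None,fx=K,fy=K,interpolation=cv2.INTER_CUBIC); g=cv2.cvtColor(up,cv2.COLOR_RGB2GRAY)
    def roi(m,u0,v0,u1,v1):
        o=np.zeros_like(m); o[v0*K:v1*K,u0*K:u1*K]=m[v0*K:v1*K,u0*K:u1*K]; return o
    def big(m): 
        c,_=cv2.findContours(m.astype(np.uint8),cv2.RETR_EXTERNAL,cv2.CHAIN_APPROX_NONE); return max(c,key=cv2.contourArea)
    toUV=lambda c:(c.reshape(-1,2)+.5)/K-.5
    # cap disc
    b=(180,240,222,282) if n=="top" else (244,200,278,228)
    m=roi(g<95,*b); c=toUV(cv2.convexHull(big(m)))
    w=np.array([ray(n,u,v,.012) for u,v in c]); 
    if n=="side": w=w[w[:,0]<9]
    (x,y),r=cv2.minEnclosingCircle(w[:,:2].astype(np.float32))
    e=cv2.fitEllipse(w[:,:2].astype(np.float32)*1000); print(n,"cap ell",np.round(e,1),"encl",np.round([x,y,r],4))
    # knob region brighter inside hull
    m=np.zeros_like(g); cv2.drawContours(m,[cv2.convexHull(big(roi(g<95,*b)))],-1,1,-1); m=cv2.erode(m,np.ones((9,9)))
    k=(m>0)&(g>95); c=toUV(big(k)); print(" knob px",c.min(0),c.max(0),"ctr top-z",[np.round(ray(n,*c.mean(0),zz),4)[:2] for zz in (.029,.042)])
    # orange tab
    hsv=cv2.cvtColor(up,cv2.COLOR_RGB2HSV); m=(hsv[...,0]<15)&(hsv[...,1]>150)&(hsv[...,2]>90)
    m=roi(m.astype(np.uint8),280,180,390,275); c=big(m); r=cv2.minAreaRect(c); uv=(np.array(r[0])+.5)/K-.5
    print(" tab",np.round(uv,1),np.round(r[1],1)/K,r[2],"z.104/.124",[np.round(ray(n,*uv,zz),4)[:2] for zz in (.104,.124)])
    # well
    b=(287,183,323,222) if n=="top" else (312,232,345,262)
    m=roi((g<70),*b); c=toUV(cv2.convexHull(big(m))); w=np.array([ray(n,u,v,.084) for u,v in c])[:,:2]
    print(" well ell(raw)",np.round(cv2.fitEllipse(w.astype(np.float32)*1000),1), w.min(0),w.max(0))
# base
z=np.load("top0.npz");d=z["d"];P=cloud("top",d)
s=(P[...,2]>.006)&(P[...,2]<.03); s[:180]=0;s[254:]=0;s[:,:280]=0;s[:,390:]=0
r=np.load("top_ph.npy"); print(np.median(P[r&s][:,2]))
sub=z["p"][180:254,280:390].astype(int)
up=cv2.resize(z["p"],None,fx=4,fy=4,interpolation=cv2.INTER_CUBIC).astype(int)
m=((up[...,0]<up[...,2]+2)&(up[...,0]<125)).astype(np.uint8); o=np.zeros_like(m);o[720:1016,1120:1560]=m[720:1016,1120:1560]
o=cv2.morphologyEx(o,cv2.MORPH_OPEN,np.ones((17,17)))
c,_=cv2.findContours(o,0,1); c=max(c,key=cv2.contourArea); c=(c.reshape(-1,2)+.5)/4-.5
w=np.array([ray("top",u,v,.014) for u,v in c])[:,:2]; R=cv2.minAreaRect((w*1000).astype(np.float32)); print("base",R)
# high points
H=(P[...,2]>.07)&r; 
print("well cloud", np.median(P[H&(P[...,1]>-.045)],0))
E
```

```text
Traceback (most recent call last):
ValueError: setting an array element with a sequence. The requested array has an inhomogeneous shape after 1 dimensions. The detected shape was (3,) + inhomogeneous part.
```

```bash
cat > fit.py <<'E'
from h import *
fl=lambda e:np.round([*e[0],*e[1],e[2]],1)
for n in("top","side"):
    z=np.load(n+"0.npz"); p=z["p"].astype(np.uint8); d=z["d"]; P=cloud(n,d); K=4
    up=cv2.resize(p,None,fx=K,fy=K,interpolation=cv2.INTER_CUBIC); g=cv2.cvtColor(up,cv2.COLOR_RGB2GRAY)
    def roi(m,u0,v0,u1,v1):
        o=np.zeros(m.shape,np.uint8); o[v0*K:v1*K,u0*K:u1*K]=m[v0*K:v1*K,u0*K:u1*K]; return o
    def big(m): 
        c,_=cv2.findContours(m.astype(np.uint8),cv2.RETR_EXTERNAL,cv2.CHAIN_APPROX_NONE); return max(c,key=cv2.contourArea)
    toUV=lambda c:(c.reshape(-1,2)+.5)/K-.5
    b=(180,240,222,282) if n=="top" else (244,200,278,228)
    m=roi(g<95,*b); c=toUV(cv2.convexHull(big(m)))
    w=np.array([ray(n,u,v,.012) for u,v in c])
    print(n,"cap ell",fl(cv2.fitEllipse(w[:,:2].astype(np.float32)*1000)))
    m=np.zeros_like(g); cv2.drawContours(m,[cv2.convexHull(big(roi(g<95,*b)))],-1,1,-1); m=cv2.erode(m,np.ones((9,9)))
    k=(m>0)&(g>95); c=toUV(big(k)); print(" knob px",c.min(0),c.max(0),"ctr",[np.round(ray(n,*c.mean(0),zz),4)[:2] for zz in (.029,.042)])
    hsv=cv2.cvtColor(up,cv2.COLOR_RGB2HSV); m=(hsv[...,0]<15)&(hsv[...,1]>150)&(hsv[...,2]>90)
    m=roi(m.astype(np.uint8),280,180,390,275); c=big(m); r=cv2.minAreaRect(c); uv=(np.array(r[0])+.5)/K-.5
    print(" tab",np.round(uv,1),np.round(r[1],1)/K,r[2],"z.104/.124",[np.round(ray(n,*uv,zz),4)[:2] for zz in (.104,.124)])
    b=(287,183,323,222) if n=="top" else (312,232,345,262)
    m=roi((g<70),*b); c=toUV(cv2.convexHull(big(m))); w=np.array([ray(n,u,v,.084) for u,v in c])[:,:2]
    print(" well ell",fl(cv2.fitEllipse(w.astype(np.float32)*1000)), w.min(0),w.max(0))
z=np.load("top0.npz");d=z["d"];P=cloud("top",d)
r=np.load("top_ph.npy")
up=cv2.resize(z["p"],None,fx=4,fy=4,interpolation=cv2.INTER_CUBIC).astype(int)
m=((up[...,0]<up[...,2]+2)&(up[...,0]<125)).astype(np.uint8); o=np.zeros_like(m);o[720:1016,1120:1560]=m[720:1016,1120:1560]
c=np.argwhere(cv2.resize(r.astype(np.uint8),None,fx=1,fy=1)>0)
for zz in(.0,.014,.018):
    w=np.array([ray("top",u,v,zz) for v,u in c if v>215])[:,:2]; R=cv2.minAreaRect((w*1000).astype(np.float32)); print("base front part",fl(R))
H=(P[...,2]>.07)&r
q=P[H]; 
for lo,hi in((-.06,.1),(-.12,-.08),(-.3,-.125)):
    s=q[(q[:,1]>lo)&(q[:,1]<hi)]; print(lo,len(s),np.round([s.min(0),np.median(s,0),s.max(0)],3).tolist())
E
python3 fit.py
```

```text
top cap ell [460.  268.2  73.3  73.8 164.6]
 knob px [192.625 255.875] [201.625 264.375] ctr [array([0.4614, 0.2701]), array([0.4605, 0.2673])]
 tab [344.5 197.1] [5.5  9.75] 90.0 z.104/.124 [array([ 0.599 , -0.0965]), array([ 0.5955, -0.0956])]
 well ell [594.5  -4.5  75.5  83.3 147.6] [ 0.55575943 -0.04402927] [0.63173227 0.03457255]
side cap ell [459.2 261.7  70.7  75.7 176.9]
 knob px [257.375 211.375] [264.625 217.625] ctr [array([0.4595, 0.2496]), array([0.4572, 0.2303])]
 tab [338.  258.1] [18.125  6.625] 86.09950256347656 z.104/.124 [array([ 0.5979, -0.0975]), array([ 0.5909, -0.1219])]
 well ell [590.  -28.4  76.6 109.9 156.7] [ 0.54955372 -0.07300353] [0.63009249 0.02399902]Traceback (most recent call last):
  File "fit.py", line 29, in <module>
    w=np.array([ray("top",u,v,zz) for v,u in c if v>215])[:,:2]; R=cv2.minAreaRect((w*1000).astype(np.float32)); print("base front part",fl(R))
                ~~~^^^^^^^^^^^^^^
  File "h.py", line 6, in ray
    f,cx,cy,R,t=cam(n); d=R.T@np.array([(u-cx)/f,(v-cy)/f,1]); o=-R.T@t
                ~~~^^^
  File "h.py", line 4, in cam
    i=camera_info(n); return 240/np.tan(np.radians(i["vfov"]/2)),i["cx"],i["cy"],np.array(i["R"]),np.array(i["t"])
ValueError: time passes only in moves, steps and waits
```

```bash
python3 - <<'E'
from rig import camera_info
import pickle; pickle.dump({n:camera_info(n) for n in("top","side")},open("ci.pkl","wb"))
E
sed -i 's/i=camera_info(n); return/i=CI[n]; return/; s/^from rig import \*/from rig import *\nimport pickle; CI=pickle.load(open("\.\/ci.pkl","rb"))/' h.py
sed -i 's/^import numpy/import numpy/' h.py
python3 fit.py | tail -8
python3 - <<'E'
from h import *
for n,C in(("top",[(287,186),(384.2,186.2),(384.2,248.3),(286,247.7)]),):
  for zz in(.010,.015,.018):
    w=np.array([ray(n,u,v,zz)[:2] for u,v in C]); e=w-np.roll(w,-1,0)
    print(zz,np.round(w,4).tolist(),"len",np.round(np.hypot(*e.T),4),"ang",np.round(np.degrees(np.arctan2(e[:,1],e[:,0])),1),"c",np.round(w.mean(0),4))
E
```

```text
tab [338.  258.1] [18.125  6.625] 86.09950256347656 z.104/.124 [array([ 0.5979, -0.0975]), array([ 0.5909, -0.1219])]
 well ell [590.  -28.4  76.6 109.9 156.7] [ 0.54955372 -0.07300353] [0.63009249 0.02399902]
base front part [528.1 -74.9 250.2  82.   88.8]
base front part [526.5 -74.5 247.8  81.2  88.8]
base front part [526.  -74.4 247.1  81.   88.8]
-0.06 358 [[0.36, -0.06, 0.07], [0.592, -0.007, 0.083], [0.633, 0.032, 1.454]]
-0.12 624 [[0.487, -0.12, 0.071], [0.584, -0.097, 0.082], [0.641, -0.08, 0.131]]
-0.3 556 [[0.557, -0.19, 0.07], [0.593, -0.163, 0.074], [0.627, -0.135, 0.083]]
0.01 [[0.6474, 0.0452], [0.6418, -0.2026], [0.483, -0.1975], [0.4894, 0.0499]] len [0.2479 0.1589 0.2474 0.158 ] ang [ 88.7  -1.8 -91.5 178.3] c [ 0.5654 -0.0762]
0.015 [[0.6464, 0.045], [0.6409, -0.202], [0.4826, -0.1969], [0.489, 0.0496]] len [0.247  0.1584 0.2466 0.1574] ang [ 88.7  -1.8 -91.5 178.3] c [ 0.5647 -0.0761]
0.018 [[0.6458, 0.0448], [0.6403, -0.2017], [0.4823, -0.1966], [0.4887, 0.0494]] len [0.2465 0.158  0.2461 0.1571] ang [ 88.7  -1.8 -91.5 178.3] c [ 0.5643 -0.076 ]
```

The largest cap sits at top px (200,261): its 74 mm disc matches the 76 mm given. The look-alikes at (210,219) and (158,253) are about 52 mm, and the crop confirms the size difference. Estimates so far are cap (0.460, 0.267), well (0.596, -0.002), tab (0.598, -0.097) and photometer yaw about -1.5°. I'll move with the jaws along the photometer's x.

```bash
python3 -m jog '-0.042 -0.038 0 0 0 -8 1; -0.085 -0.076 0 0 0 -16 1; -0.127 -0.114 0 0 0 -24 1; -0.17 -0.152 0 0 0 -32 1; -0.212 -0.19 0 0 0 -40 1; -0.255 -0.228 0 0 0 -48 1; -0.297 -0.267 0 0 0 -56 1; -0.34 -0.305 0 0 0 -62.1 1'
```

```text
time_s: 2.1
position: [0.4006, -0.1182, 0.2175]
tcp_rot: [[1.0, -0.023, 0.001], [-0.023, -1.0, -0.001], [0.001, 0.001, -1.0]]
force: [0.4, -0.5, -0.1]
opening: 0.997
```

```bash
python3 -m jog '0.007 -0.05 0 0 0 0 1; 0.014 -0.1 0 0 0 0 1; 0.02 -0.15 0 0 0 0 1; 0.027 -0.205 0 0 0 0 1; 0.034 -0.26 0.01 0 0 0 1; 0.041 -0.315 0.03 0 0 0 1; 0.0505 -0.365 0.06 0 0 0 1; 0.0505 -0.386 0.1 0 0 0 1'
python3 - <<'E'
from h import *
for n in("side","top"):
    p,d=capture(n); np.savez(n+"1.npz",p=p,d=d)
crop("side",np.load("side1.npz")["p"],215,130,315,240,5,"pics/s1.png")
crop("top",np.load("top1.npz")["p"],140,200,260,320,5,"pics/t1.png")
s=read_state();print(s["position"],s["tcp_rot"][:,0])
E
```

```text
time_s: 3.1
position: [0.4626, 0.2682, 0.1172]
tcp_rot: [[1.0, -0.023, 0.005], [-0.023, -1.0, 0.002], [0.005, -0.002, -1.0]]
force: [-0.5, -0.5, 0.2]
opening: 1.002
[0.45774088 0.26611224 0.11356518] [ 0.99971273 -0.02284453 -0.0072521 ]
```

View pics/s1.png

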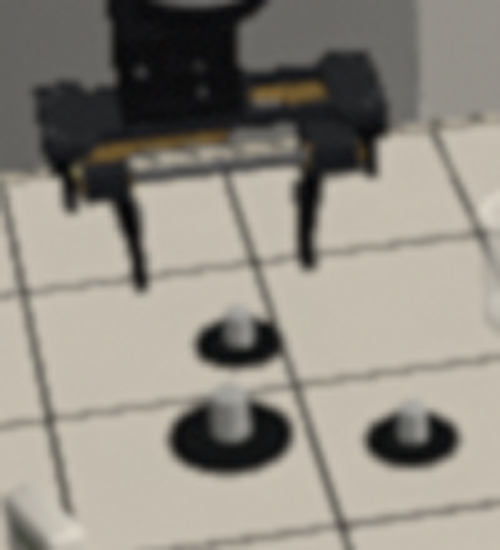

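View pics/t1.png

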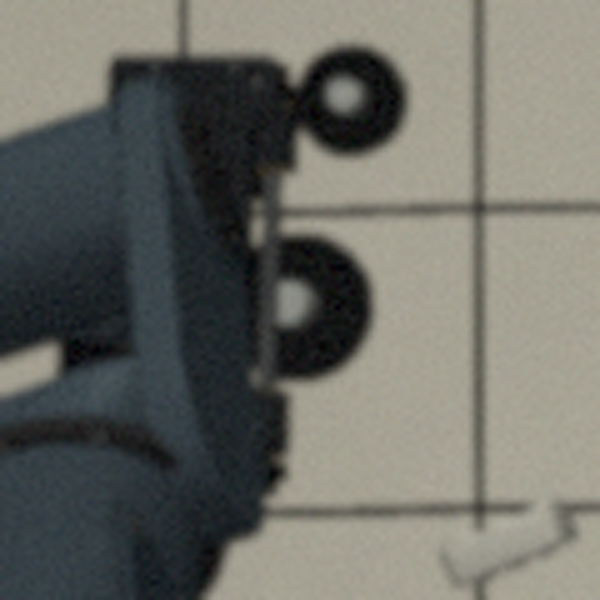

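```bash
python3 - <<'E'
from h import *
s=read_state();print(s["position"],s["time_s"])
P=s["position"]
for x in(P[0]-.0435,P[0]+.0435): print(proj("side",[x,P[1],P[2]-.019]))
print("mid",proj("side",P-[0,0,.019]))
for y in(.262,.265,.268,.271): print(y,proj("side",[.46,y,.043]),proj("side",[.46,y,.011]),proj("top",[.46,y,.043]))
E
```

```text
[0.45774088 0.26611224 0.11356518] 3.2
[243.06752005 194.20412182]
[272.8863938  190.24009447]
mid [258.04006169 192.2137192 ]
0.262 [260.19210815 207.8161754 ] [260.88763517 216.84298074] [199.07767007 260.16464295]
0.265 [260.02973661 207.27029105] [260.7261006  216.29095566] [197.85787033 260.18884026]
0.268 [259.86780404 206.72588246] [260.56499798 215.7404067 ] [196.63807585 260.21303746]
0.271 [259.70630865 206.18294365] [260.40432558 215.19132796] [195.41828665 260.23723455]
```

```bash
python3 - <<'E'
from h import *
p,d=capture("side"); np.savez("side2.npz",p=p,d=d)
crop("side",p,230,150,300,230,8,"pics/s2.png")
s=read_state();print(s["position"],s["tcp_rot"].round(4),s["joint_positions"],s["qvel"])
E
```

```text
[0.45879539 0.26525733 0.11538224] [[ 0.9997 -0.0237 -0.0047]
 [-0.0238 -0.9997 -0.0017]
 [-0.0047  0.0018 -1.    ]] [ 1.79516588e+01  3.15999516e+01  1.00906363e+02 -1.58284398e-02
  4.77804017e+01  1.93232227e+01] [-1.94160776 -3.29852705 -0.90606106 -0.29612434  0.56044132 -0.20752379]
```

View pics/s2.png

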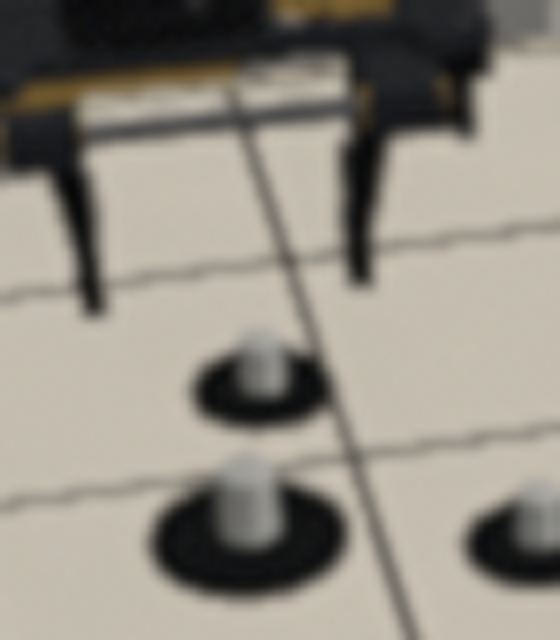

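```bash
python3 -m jog '0.001 0.002 0.02 0 0 0 1; 0.001 0.002 0.045 0 0 0 1; 0.001 0.002 0.065 0 0 0 1; 0.001 0.002 0.078 0 0 0 1; 0.001 0.002 0.079 0 0 0 1; 0.001 0.002 0.079 0 0 0 1'
python3 - <<'E'
from h import *
p,d=capture("side"); np.savez("side3.npz",p=p,d=d)
crop("side",p,230,170,300,240,8,"pics/s3.png")
s=read_state();print(s["position"],s["force"])
E
```

```text
time_s: 4.0
position: [0.4622, 0.2628, 0.039]
tcp_rot: [[1.0, -0.027, 0.002], [-0.027, -1.0, 0.0], [0.002, -0.001, -1.0]]
force: [-0.5, -0.2, 0.1]
opening: 1.0
[0.46218629 0.26295082 0.03906386] [ 0.49283306 -0.53886288  0.12853913]
```

View pics/s3.png

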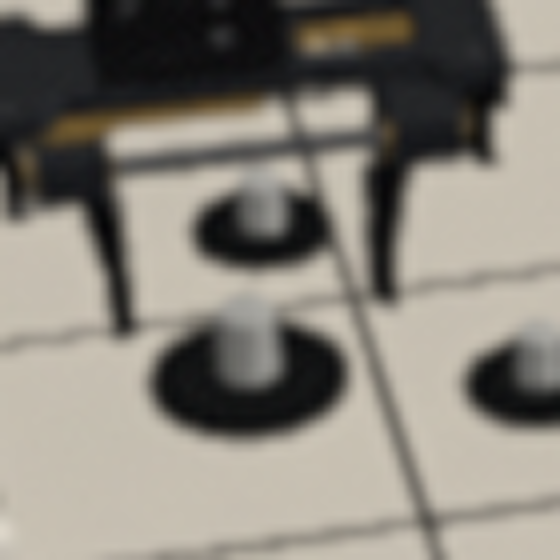

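```bash
python3 - <<'E'
from h import *
z=np.load("side3.npz"); P=cloud("side",z["d"])
for u,vs in((245,range(196,216)),(278,range(192,212)),(261,range(204,224,2))):
  for v in vs: print(u,v,z["p"][v,u],P[v,u].round(3))
E
```

```text
245 196 [135 130 121] [0.419 0.259 0.092]
245 197 [126 121 113] [0.419 0.26  0.088]
245 198 [121 116 108] [0.418 0.255 0.088]
245 199 [114 109 101] [0.417 0.252 0.087]
245 200 [103  99  92] [0.417 0.254 0.082]
245 201 [96 93 86] [0.417 0.251 0.081]
245 202 [95 92 86] [0.416 0.25  0.078]
245 203 [88 86 79] [0.416 0.252 0.073]
245 204 [73 71 66] [0.416 0.252 0.07 ]
245 205 [59 57 54] [0.415 0.244 0.072]
245 206 [51 49 46] [0.416 0.255 0.061]
245 207 [45 45 41] [0.415 0.253 0.059]
245 208 [44 42 40] [0.415 0.256 0.054]
245 209 [40 39 36] [0.414 0.246 0.057]
245 210 [39 38 36] [0.414 0.249 0.051]
245 211 [76 73 68] [0.414 0.25  0.047]
245 212 [141 136 126] [ 0.42   0.32  -0.003]
245 213 [187 180 167] [ 0.419  0.313 -0.002]
245 214 [199 192 178] [ 0.418  0.311 -0.004]
245 215 [199 192 178] [ 0.417  0.304 -0.003]
278 192 [10 10 12] [0.514 0.255 0.093]
278 193 [11  9 11] [0.513 0.246 0.095]
278 194 [13 12 13] [0.513 0.247 0.092]
278 195 [14 13 15] [0.512 0.247 0.088]
278 196 [18 18 17] [0.512 0.247 0.085]
278 197 [24 24 23] [0.513 0.252 0.079]
278 198 [32 30 29] [0.511 0.242 0.082]
278 199 
[... 236 characters left out ...]
4 43 40] [0.512 0.256 0.048]
278 206 [44 43 40] [0.511 0.246 0.051]
278 207 [89 85 80] [0.51  0.241 0.052]
278 208 [150 145 135] [ 0.521  0.314 -0.001]
278 209 [189 182 170] [ 0.52   0.31  -0.002]
278 210 [201 194 179] [ 0.519  0.304 -0.001]
278 211 [200 192 179] [ 0.518  0.3   -0.002]
261 204 [162 157 145] [ 0.474  0.352 -0.003]
261 206 [184 179 168] [0.472 0.335 0.001]
261 208 [165 164 159] [0.462 0.255 0.047]
261 210 [151 150 145] [0.461 0.251 0.042]
261 212 [125 124 120] [0.46  0.252 0.035]
261 214 [126 126 122] [0.459 0.249 0.03 ]
261 216 [127 127 122] [0.459 0.25  0.022]
261 218 [72 72 70] [0.458 0.249 0.016]
261 220 [19 19 20] [0.458 0.249 0.009]
261 222 [16 17 18] [0.456 0.232 0.013]
```

```bash
python3 -m jog '0 0 0 0 0 0 0.4; 0 0 0 0 0 0 0.4; 0 0 0 0 0 0 0.4; 0 0 0 0 0 0 0.4'
python3 - <<'E'
from h import *
p,d=capture("side"); np.savez("side4.npz",p=p,d=d)
crop("side",p,230,170,300,240,8,"pics/s4.png")
s=read_state();print(s["position"],s["force"])
E
```

```text
time_s: 4.55
position: [0.4614, 0.2629, 0.0382]
tcp_rot: [[1.0, -0.026, -0.0], [-0.026, -1.0, 0.0], [-0.0, -0.0, -1.0]]
force: [0.2, -1.4, -0.1]
opening: 0.633
[0.46141418 0.26293265 0.03815433] [-0.08796545  0.31334298  0.22706701]
```

View pics/s4.png

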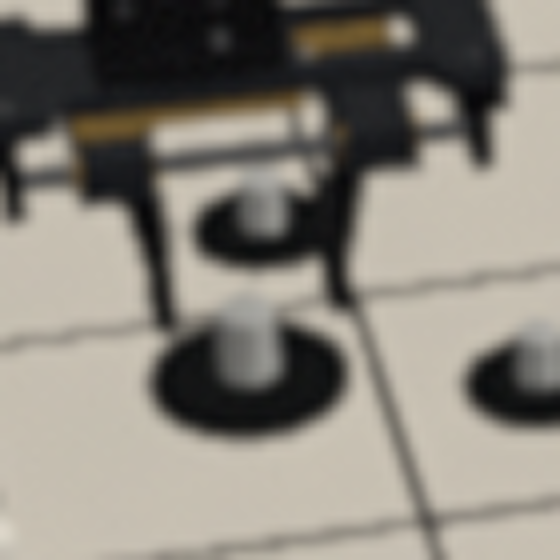

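```bash
python3 - <<'E'
from h import *
z=np.load("side4.npz"); P=cloud("side",z["d"])
for u in (250,260,272):
  for v in range(168,216,3): print(u,v,z["p"][v,u],P[v,u].round(3))
p,d=capture("top"); Q=cloud("top",d)
# highest horizontally near gripper
m=(abs(Q[...,0]-.461)<.15)&(abs(Q[...,1]-.263)<.08)&(Q[...,2]>.03)
h,e=np.histogram(Q[m][:,2],bins=np.arange(.03,.5,.02)); print(list(zip(e.round(2),h)))
crop("top",p,140,200,260,320,5,"pics/t4.png")
big=cv2.resize(z["p"][150:240,215:315,::-1],None,fx=8,fy=8,interpolation=cv2.INTER_NEAREST); big=np.clip(big.astype(int)*1.0,0,255).astype(np.uint8); cv2.imwrite("pics/s4n.png",big[:600])
E
```

```text
250 168 [13 14 15] [0.438 0.245 0.189]
250 171 [12 11 11] [0.436 0.234 0.185]
250 174 [15 15 16] [0.437 0.242 0.171]
250 177 [18 17 19] [0.435 0.233 0.167]
250 180 [17 18 20] [0.435 0.242 0.153]
250 183 [69 56 36] [0.434 0.238 0.145]
250 186 [182 173 157] [ 0.456  0.463 -0.   ]
250 189 [117 113 108] [0.432 0.23  0.131]
250 192 [157 149 132] [ 0.451  0.43  -0.003]
250 195 [127 122 113] [0.433 0.26  0.093]
250 198 [83 79 74] [0.432 0.252 0.088]
250 201 [66 64 60] [0.431 0.254 0.076]
250 204 [52 51 47] [0.43  0.252 0.068]
250 207 [37 35 34] [0.429 0.248 0.06 ]
250 210 [55 53 50] [0.428 0.247 0.05 ]
250 213 [133 128 119] [0.432 0.294 0.008]
260 168 [15 15 15] [0.466 0.241 0.187]
260 171 [15 14 14] [0.464 0.236 0.181]
260 174 [13 13 14] [0.464 0.24  0.169]
260 177 [13 13 13] [0.464 0.242 0.158]
260 180 [24 25 27] [0.462 0.236 0.152]
260 183 [120 102  73] [0.461 0.229 0.147]
260 186 [192 186 173] [ 0.488  0.459 -0.002]
260 189 [84 83 82] [0.459 0.225 0.13 ]
260 192 [165 163 156] [0.476 0.368 0.031]
260 195 [88 88 85] [0.474 0.362 0.024]
260 198 [68 68 66] [0.474 0.364 0.012]
260 201 [14 16
[... 920 characters left out ...]
.07), np.int64(1)), (np.float64(0.09), np.int64(0)), (np.float64(0.11), np.int64(56)), (np.float64(0.13), np.int64(297)), (np.float64(0.15), np.int64(443)), (np.float64(0.17), np.int64(0)), (np.float64(0.19), np.int64(0)), (np.float64(0.21), np.int64(0)), (np.float64(0.23), np.int64(0)), (np.float64(0.25), np.int64(0)), (np.float64(0.27), np.int64(0)), (np.float64(0.29), np.int64(0)), (np.float64(0.31), np.int64(3)), (np.float64(0.33), np.int64(51)), (np.float64(0.35), np.int64(190)), (np.float64(0.37), np.int64(1510)), (np.float64(0.39), np.int64(354)), (np.float64(0.41), np.int64(281)), (np.float64(0.43), np.int64(255)), (np.float64(0.45), np.int64(327)), (np.float64(0.47), np.int64(584))]
```

View pics/s4n.png

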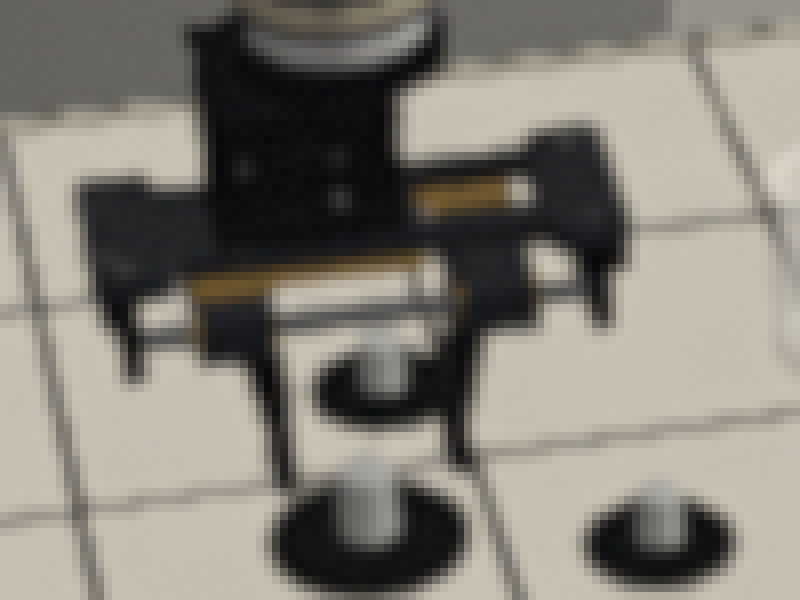

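View pics/t4.png

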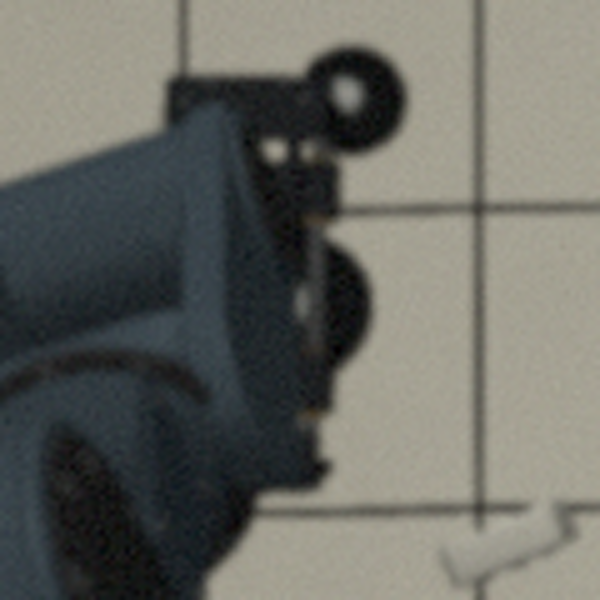

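Seen from the side camera, the fingertips stand roughly level with the top of the knob, about 20 mm higher than the TCP reading implies. I'll go down in small steps and watch force and picture.

```bash
python3 -m jog '0 0 0.003 0 0 0 0.63; 0 0 0.006 0 0 0 0.63; 0 0 0.006 0 0 0 0.63'
python3 - <<'E'
from h import *
p,d=capture("side"); np.savez("side5.npz",p=p,d=d)
crop("side",p,230,170,300,240,8,"pics/s5.png")
s=read_state();print(s["position"],s["force"],s["moment"])
E
```

```text
time_s: 5.03
position: [0.4612, 0.2628, 0.0318]
tcp_rot: [[1.0, -0.026, -0.001], [-0.026, -1.0, -0.0], [-0.001, 0.0, -1.0]]
force: [-0.4, 1.1, -0.3]
opening: 0.62
[0.46131104 0.26284315 0.03190696] [-0.0114714 -0.0203031  0.3319709] [-0.05289623 -0.1242432  -0.017702  ]
```

View pics/s5.png

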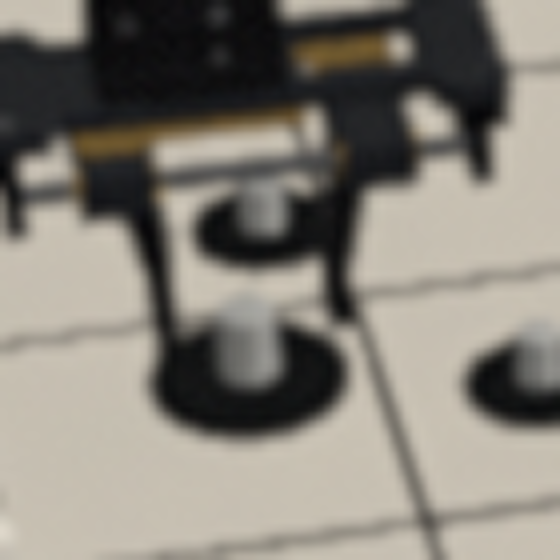

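```bash
python3 - <<'E'
from h import *
for y in (.245,.253,.2628,.272):
  for zz in (.013,.03,.04): print(y,zz,((proj("side",[.488,y,zz])-[230,170])*8).round())
E
python3 -m jog '0 0 0.002 0 0 0 0.63; 0 0 0.004 0 0 0 0.63; 0 0 0.004 0 0 0 0.63'
```

```text
0.245 0.013 [329. 385.]
0.245 0.03 [327. 347.]
0.245 0.04 [325. 324.]
0.253 0.013 [325. 373.]
0.253 0.03 [323. 335.]
0.253 0.04 [321. 312.]
0.2628 0.013 [321. 359.]
0.2628 0.03 [318. 321.]
0.2628 0.04 [317. 298.]
0.272 0.013 [317. 345.]
0.272 0.03 [314. 307.]
0.272 0.04 [313. 285.]
time_s: 5.45
position: [0.4613, 0.2629, 0.028]
tcp_rot: [[1.0, -0.026, -0.0], [-0.026, -1.0, -0.0], [-0.0, 0.0, -1.0]]
force: [-0.2, -0.5, -0.1]
opening: 0.629
```

```bash
python3 -m jog '0 0 0.003 0 0 0 0.63; 0 0 0.006 0 0 0 0.63; 0 0 0.008 0 0 0 0.63; 0 0 0.008 0 0 0 0.63'
python3 - <<'E'
from h import *
p,d=capture("side"); np.savez("side6.npz",p=p,d=d)
crop("side",p,230,170,300,240,8,"pics/s6.png")
s=read_state();print(s["position"],s["force"],s["moment"])
E
```

```text
time_s: 5.95
position: [0.4613, 0.2628, 0.0199]
tcp_rot: [[1.0, -0.026, -0.0], [-0.026, -1.0, -0.0], [-0.0, 0.0, -1.0]]
force: [0.4, -0.3, 0.2]
opening: 0.635
[0.46141683 0.26287491 0.02003633] [-0.50756446 -0.65718703 -1.26334746] [-0.01547316 -0.07698374 -0.00244255]
```

View pics/s6.png

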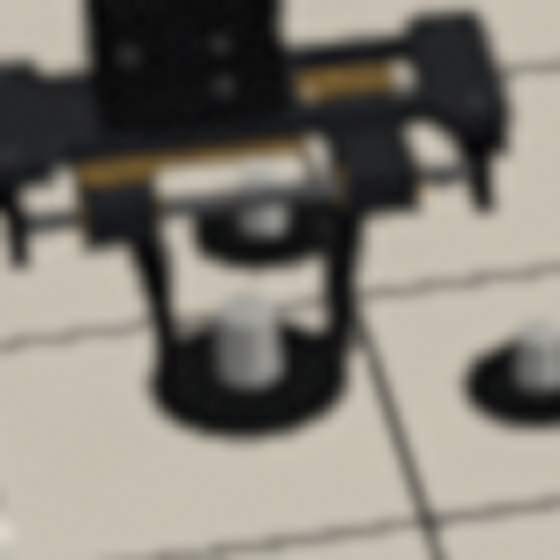

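```bash
python3 -m jog '0 0 0.002 0 0 0 0.63; 0 0 0.004 0 0 0 0.63; 0 0 0.004 0 0 0 0.63'
```

```text
time_s: 6.38
position: [0.4613, 0.2629, 0.016]
tcp_rot: [[1.0, -0.026, -0.0], [-0.026, -1.0, -0.0], [-0.0, 0.0, -1.0]]
force: [0.4, 0.3, -0.4]
opening: 0.624
```

```bash
python3 -m jog '0 0 0 0 0 0 0.1; 0 0 0 0 0 0 0.1; 0 0 0 0 0 0 0.1; 0 0 0 0 0 0 0.1; 0 0 0 0 0 0 0.1; 0 0 0 0 0 0 0.1; 0 0 0 0 0 0 0.1; 0 0 0 0 0 0 0.1'
python3 - <<'E'
from h import *
p,d=capture("side"); np.savez("side7.npz",p=p,d=d)
crop("side",p,230,170,300,240,8,"pics/s7.png")
s=read_state();print(s["position"],s["force"],s["moment"],s["opening"])
E
```

```text
time_s: 7.38
position: [0.4613, 0.2629, 0.0162]
tcp_rot: [[1.0, -0.026, -0.0], [-0.026, -1.0, -0.0], [-0.0, 0.0, -1.0]]
force: [-0.9, -0.2, 0.9]
opening: 0.245
[0.46128317 0.26286673 0.01617695] [-0.70032112 -0.39485956  1.94988067] [-0.0287754   0.15530226 -0.0133263 ] 0.24070671249983566
```

View pics/s7.png

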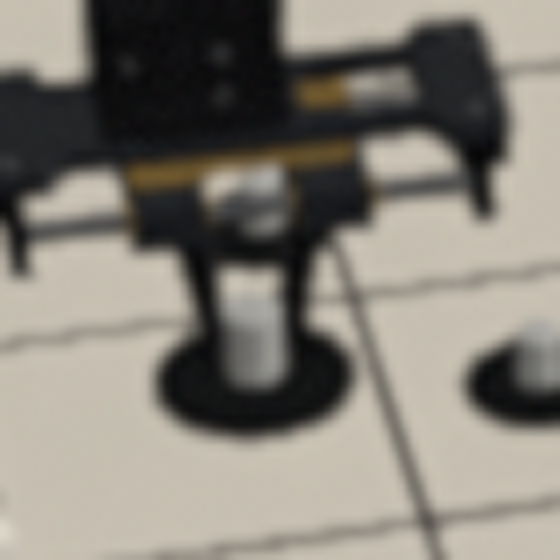

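```bash
python3 -m jog '0 0 -0.01 0 0 0 0.1; 0 0 -0.03 0 0 0 0.1; 0 0 -0.06 0 0 0 0.1; 0 0 -0.1 0 0 0 0.1; 0 0 -0.14 0 0 0 0.1; 0 0 -0.164 0 0 0 0.1; 0 0 -0.164 0 0 0 0.1'
python3 - <<'E'
from h import *
p,d=capture("side"); np.savez("side8.npz",p=p,d=d)
crop("side",p,220,120,310,220,6,"pics/s8.png")
s=read_state();print(s["position"],s["force"],s["moment"],s["opening"])
E
```

```text
time_s: 8.3
position: [0.463, 0.2634, 0.1825]
tcp_rot: [[1.0, -0.026, 0.006], [-0.026, -1.0, 0.002], [0.006, -0.002, -1.0]]
force: [0.5, 0.2, -1.3]
opening: 0.247
[0.46177147 0.26298593 0.18090767] [ 0.12008669 -0.25064398 -1.02666077] [-0.05270738 -0.06501315 -0.01836495] 0.2431901522146551
```

View pics/s8.png

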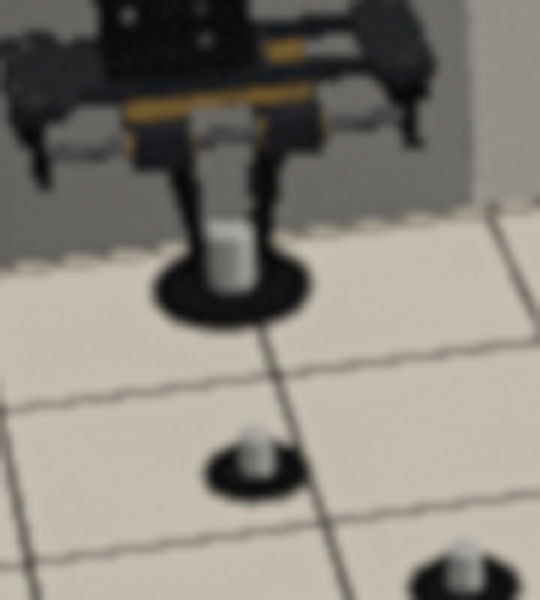

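```bash
python3 -m jog '0.01 0.018 0 0 0 0 0.1; 0.03 0.055 0 0 0 0 0.1; 0.055 0.1 0 0 0 0 0.1; 0.08 0.15 0 0 0 0 0.1; 0.105 0.195 0 0 0 0 0.1; 0.13 0.24 0 0 0 0 0.1; 0.142 0.2625 0 0 0 0 0.1; 0.142 0.2625 0 0 0 0 0.1'
python3 -m jog '0 0 0.02 0 0 0 0.1; 0 0 0.04 0 0 0 0.1; 0 0 0.04 0 0 0 0.1'
python3 - <<'E'
from h import *
for n in("side","top"):
    p,d=capture(n); np.savez(n+"9.npz",p=p,d=d)
crop("side",np.load("side9.npz")["p"],280,180,380,270,6,"pics/s9.png")
crop("top",np.load("top9.npz")["p"],260,150,360,250,6,"pics/t9.png")
s=read_state();print(s["position"],s["tcp_rot"].round(3),s["opening"])
E
```

```text
time_s: 9.35
position: [0.5964, -0.0044, 0.1787]
tcp_rot: [[1.0, -0.029, -0.002], [-0.029, -1.0, 0.001], [-0.002, -0.001, -1.0]]
force: [-0.4, 1.0, -0.6]
opening: 0.245
time_s: 9.72
position: [0.5936, -0.0009, 0.1381]
tcp_rot: [[1.0, -0.024, -0.006], [-0.024, -1.0, 0.002], [-0.006, -0.002, -1.0]]
force: [-0.2, -0.6, -0.9]
opening: 0.245
[ 0.59587095 -0.00181052  0.14014621] [[ 1.    -0.025 -0.001]
 [-0.025 -1.     0.001]
 [-0.001 -0.001 -1.   ]] 0.24371037828072875
```

View pics/s9.png

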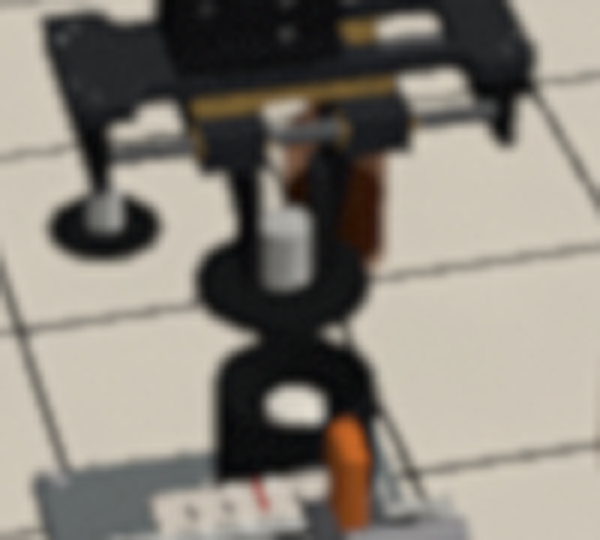

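View pics/t9.png

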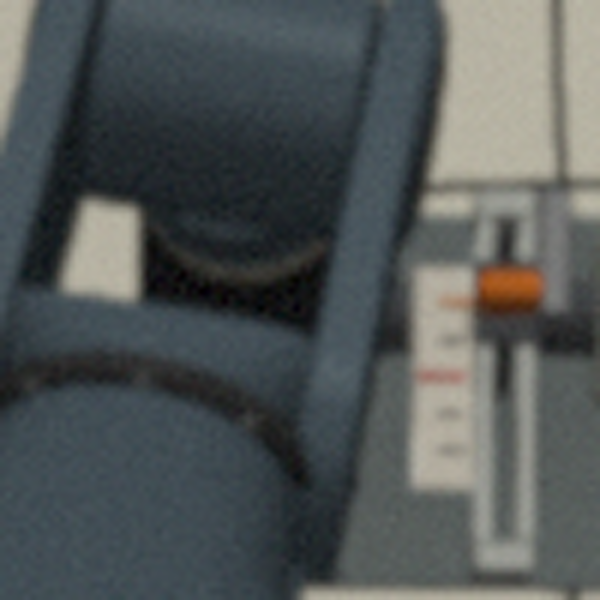

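```bash
cat > ext.py <<'E'
from h import *
from scipy.optimize import least_squares
a=np.linspace(0,2*np.pi,180)
def ext(c,r,z0,z1,n="side"):
    q=np.array([proj(n,[c[0]+r*np.cos(t),c[1]+r*np.sin(t),z]) for z in(z0,z1) for t in a]); return q.min(0),q.max(0)
E
python3 - <<'E'
from ext import *
def prof(name,rows,u0,u1):
    g=cv2.cvtColor(np.load(name)["p"],cv2.COLOR_RGB2GRAY).astype(int)
    for v in rows: print(name,v,list(g[v,u0:u1]))
def profc(name,cols,v0,v1):
    g=cv2.cvtColor(np.load(name)["p"],cv2.COLOR_RGB2GRAY).astype(int)
    for u in cols: print(name,"col",u,list(g[v0:v1,u]))
prof("side9.npz",(225,226,227,228),308,346); profc("side9.npz",(325,327,329),220,245)
prof("side0.npz",(244,246,248,252),310,348); profc("side0.npz",(326,329,331),230,262)
E
```

```text
side9.npz 225 [np.int64(198), np.int64(200), np.int64(198), np.int64(179), np.int64(125), np.int64(59), np.int64(21), np.int64(19), np.int64(22), np.int64(23), np.int64(21), np.int64(21), np.int64(14), np.int64(15), np.int64(26), np.int64(53), np.int64(87), np.int64(105), np.int64(113), np.int64(122), np.int64(135), np.int64(150), np.int64(147), np.int64(106), np.int64(53), np.int64(23), np.int64(20), np.int64(19), np.int64(23), np.int64(22), np.int64(21), np.int64(21), np.int64(43), np.int64(92), np.int64(142), np.int64(171), np.int64(176), np.int64(166)]
side9.npz 226 [np.int64(198), np.int64(199), np.int64(199), np.int64(177), np.int64(117), np.int64(48), np.int64(19), np.int64(20), np.int64(22), np.int64(21), np.int64(22), np.int64(20), np.int64(18), np.int64(17), np.int64(25), np.int64(50), np.int64(82), np.int64(104), np.int64(114), np.int64(123), np.int64(134), np.int64(142), np.int64(135), np.int64(92), np.int64(42), np.int64(20), np.int64(19), np.int64(21), np.int64(21), np.int64(21), np.int64(22), np.int64(20), np.int64(34), np.int64(79), np.int64(128), np.int64(154), np.in
[... 5285 characters left out ...]
np.int64(225), np.int64(226), np.int64(212), np.int64(146), np.int64(66), np.int64(22), np.int64(14), np.int64(19), np.int64(16), np.int64(15), np.int64(29), np.int64(80), np.int64(146), np.int64(188), np.int64(188)]
side0.npz col 331 [np.int64(216), np.int64(217), np.int64(216), np.int64(217), np.int64(202), np.int64(151), np.int64(80), np.int64(25), np.int64(12), np.int64(18), np.int64(15), np.int64(16), np.int64(15), np.int64(37), np.int64(105), np.int64(178), np.int64(221), np.int64(230), np.int64(233), np.int64(222), np.int64(156), np.int64(71), np.int64(23), np.int64(14), np.int64(16), np.int64(17), np.int64(17), np.int64(48), np.int64(113), np.int64(174), np.int64(204), np.int64(209)]
```

```bash
python3 - <<'E'
from ext import *
print("cap obs L312.1 R341.2")
for c in((.596,-.002),(.592,.001)): print(c,"cap",ext(c,.038,.132,.138))
for c in((.596,-.0015),(.6,-.0015),(.596,.003)): print(c,"rim",ext(c,.036,.084,.084),"cyl",ext(c,.036,.02,.084)[1])
q=[proj("side",[.596+.036*np.cos(t),-.0015+.036*np.sin(t),.084]) for t in np.linspace(0,2*np.pi,72)]
q=np.array(q)
for v in(244,246,248): 
    i=[k for k in range(72) if abs(q[k,1]-v)<.6 and q[k,0]>330]; print(v,q[i])
E
```

```text
cap obs L312.1 R341.2
(0.596, -0.002) cap (array([312.56669875, 216.42774244]), array([342.69106536, 235.68505649]))
(0.592, 0.001) cap (array([310.75584483, 216.00739236]), array([340.84280571, 235.22619484]))
(0.596, -0.0015) rim (array([313.53851597, 233.75281338]), array([341.46532621, 250.43127846])) cyl [341.46532621 269.98768146]
(0.6, -0.0015) rim (array([315.04620955, 233.53514162]), array([342.96345794, 250.19783678])) cyl [342.96345794 269.75159595]
(0.596, 0.003) rim (array([313.13912418, 232.78156357]), array([341.0007767 , 249.38354341])) cyl [341.0007767  268.92117254]
244 [[340.98813348 244.29360542]
 [341.25660655 243.5704278 ]]
246 [[339.54986388 246.34256018]
 [340.13181702 245.68534245]]
248 [[336.30575992 248.59031145]
 [337.24240734 248.09533904]
 [338.0996431  247.55261279]]
```

```bash
python3 - <<'E'
from ext import *
for r in(.140,.138):
  for c in((.596,-.002),(.594,-.007)): print(r,c,"knob bottom near",proj("side",[c[0],c[1]-.011,r-.016+.014]))
# same check at bench: side2/side0: knob bottom
g=cv2.cvtColor(np.load("side0.npz")["p"],cv2.COLOR_RGB2GRAY).astype(int); print([list(map(int,g[210:226,u])) for u in(260,261,262)])
for y in(.268,.265,.262): print(y,proj("side",[.46,y-.011,.014]))
g=cv2.cvtColor(np.load("side9.npz")["p"],cv2.COLOR_RGB2GRAY).astype(int); print([list(map(int,g[214:224,u])) for u in(314,318,338,340)])
print(read_state()["position"])
E
```

```text
0.14 (0.596, -0.002) knob bottom near [328.70419827 227.34043292]
0.14 (0.594, -0.007) knob bottom near [328.42872279 228.5723091 ]
0.138 (0.596, -0.002) knob bottom near [328.70039741 227.9905068 ]
0.138 (0.594, -0.007) knob bottom near [328.42513321 229.22325408]
[[161, 137, 126, 126, 127, 127, 127, 116, 74, 33, 21, 24, 22, 38, 99, 168], [167, 149, 140, 139, 140, 141, 142, 127, 81, 34, 23, 24, 19, 39, 100, 169], [174, 161, 156, 157, 158, 158, 155, 133, 81, 34, 22, 23, 20, 41, 109, 178]]
0.268 [261.0933958 216.9274959]
0.265 [261.25617107 217.48292776]
0.262 [261.41938538 218.03985773]
[[199, 199, 199, 199, 200, 201, 188, 152, 101, 60], [137, 155, 173, 177, 167, 132, 76, 27, 15, 20], [25, 25, 24, 23, 24, 23, 24, 22, 23, 21], [27, 28, 28, 29, 27, 28, 27, 26, 32, 45]]
[ 0.59587095 -0.00181052  0.14014621]
```

```bash
python3 -m jog '0.001 0.004 0.01 0 0 0 0.1; 0.001 0.004 0.022 0 0 0 0.1; 0.001 0.004 0.026 0 0 0 0.1; 0.001 0.004 0.026 0 0 0 0.1; 0.001 0.004 0.026 0 0 0 0.1'
python3 - <<'E'
from h import *
p,d=capture("side"); np.savez("side10.npz",p=p,d=d)
crop("side",p,290,200,365,270,8,"pics/s10.png")
s=read_state();print(s["position"],s["force"],s["opening"])
E
```

```text
time_s: 10.45
position: [0.5977, -0.0073, 0.1143]
tcp_rot: [[1.0, -0.026, 0.0], [-0.026, -1.0, -0.0], [0.0, 0.0, -1.0]]
force: [-0.8, -0.1, 0.8]
opening: 0.24
[ 0.5977079  -0.00731572  0.11441711] [-0.04123476 -0.200745   -1.60090766] 0.24433768999912123
```

View pics/s10.png

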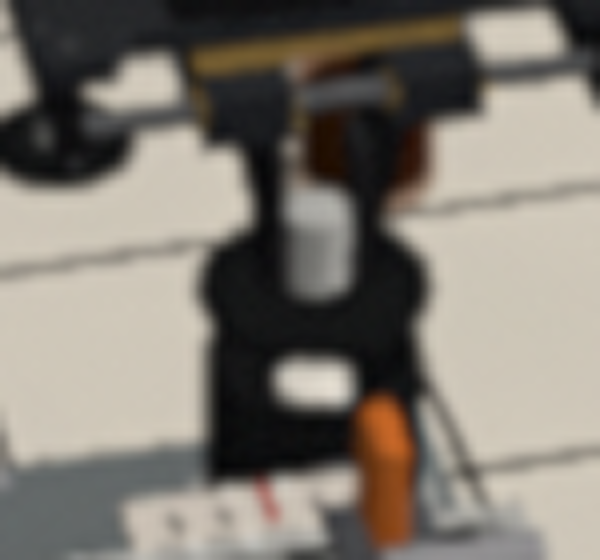

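```bash
python3 -m jog '0 0 0.006 0 0 0 0.1; 0 0 0.012 0 0 0 0.1; 0 0 0.015 0 0 0 0.1; 0 0 0.015 0 0 0 0.1'
```

```text
time_s: 11.0
position: [0.5972, -0.0072, 0.0987]
tcp_rot: [[1.0, -0.026, -0.001], [-0.026, -1.0, 0.0], [-0.001, -0.0, -1.0]]
force: [-0.6, 0.6, -0.7]
opening: 0.246
```

```bash
python3 - <<'E'
from h import *
p,d=capture("side"); np.savez("side11.npz",p=p,d=d)
crop("side",p,290,200,365,270,8,"pics/s11.png")
s=read_state();print(s["position"],s["force"],s["moment"],s["opening"])
E
```

```text
[ 0.5973532  -0.00722926  0.09893155] [-0.06371489  0.08307655 -0.7968817 ] [ 0.00360054 -0.05740834 -0.04095998] 0.24412212558350277
```

View pics/s11.png

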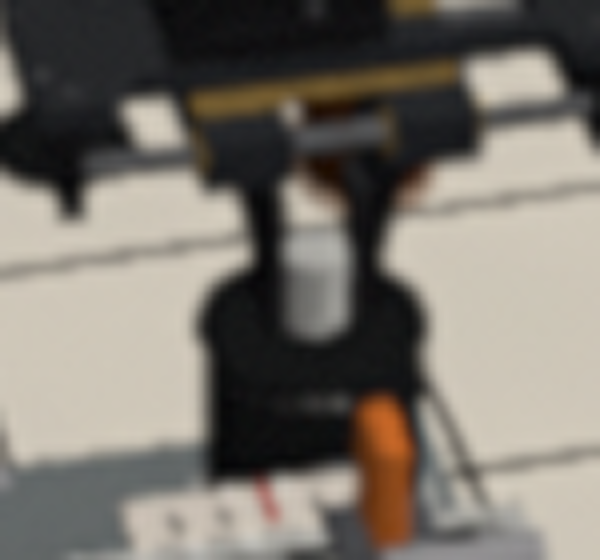

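```bash
python3 -m jog '0.001 0 0.002 0 0 0 0.1; 0.001 0 0.004 0 0 0 0.1; 0.001 0 0.005 0 0 0 0.1; 0.001 0 0.005 0 0 0 0.1'
```

```text
time_s: 11.55
position: [0.5983, -0.0072, 0.0941]
tcp_rot: [[1.0, -0.026, -0.0], [-0.026, -1.0, 0.0], [-0.0, -0.0, -1.0]]
force: [-0.1, 0.8, -0.6]
opening: 0.244
```

```bash
python3 -m jog '0 0 0.001 0 0 0 0.1; 0 0 0.002 0 0 0 0.1; 0 0 0.002 0 0 0 0.1'; python3 -m jog '0 0 0.001 0 0 0 0.1; 0 0 0.001 0 0 0 0.1; 0 0 0.001 0 0 0 0.1'; python3 -c "
from rig import *
print(read_state()['force'],read_state()['moment'])"
```

```text
time_s: 11.92
position: [0.5985, -0.0073, 0.0922]
tcp_rot: [[1.0, -0.026, 0.0], [-0.026, -1.0, -0.0], [0.0, 0.0, -1.0]]
force: [0.8, -0.3, -1.4]
opening: 0.243
time_s: 12.3
position: [0.5985, -0.0073, 0.0922]
tcp_rot: [[1.0, -0.026, 0.0], [-0.026, -1.0, -0.0], [0.0, 0.0, -1.0]]
force: [-1.6, -0.8, 5.3]
opening: 0.238
[-1.62260554 -0.76308568  5.31853767] [0.01578321 0.24167526 0.01438377]
```

```bash
python3 -m jog '0 0 0 0 0 0 0.3; 0 0 0 0 0 0 0.4; 0 0 0 0 0 0 0.5; 0 0 0 0 0 0 0.6; 0 0 0 0 0 0 0.6; 0 0 0 0 0 0 0.6'
python3 - <<'E'
from h import *
p,d=capture("side"); np.savez("side12.npz",p=p,d=d)
crop("side",p,290,200,365,270,8,"pics/s12.png")
s=read_state();print(s["position"],s["force"],s["moment"],s["opening"])
E
```

```text
time_s: 13.05
position: [0.5984, -0.0073, 0.0911]
tcp_rot: [[1.0, -0.026, -0.0], [-0.026, -1.0, 0.0], [-0.0, -0.0, -1.0]]
force: [-0.4, 0.5, 0.6]
opening: 0.597
[ 0.59844652 -0.00727018  0.09110645] [0.140144   0.33837153 0.96675234] [ 0.00095558 -0.11227162 -0.05966298] 0.5984282641639661
```

View pics/s12.png

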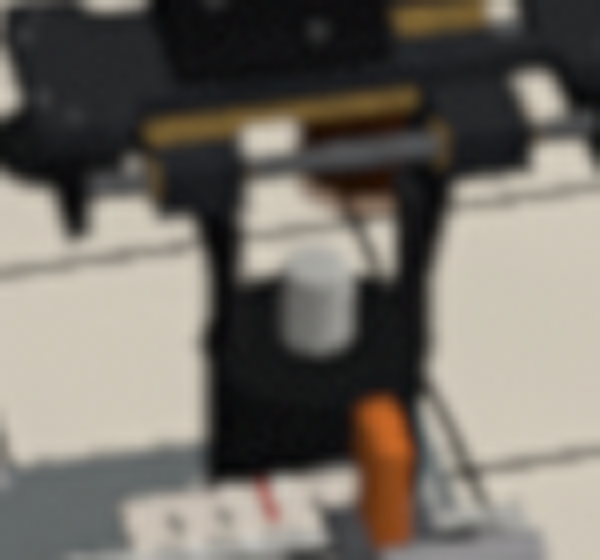

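```bash
python3 -m jog '0 0 -0.005 0 0 0 0.6; 0 0 -0.02 0 0 0 0.6; 0 0 -0.045 0 0 0 0.8; 0 0 -0.075 0 0 0 1; 0 0 -0.09 0 0 0 1; 0 0 -0.09 0 0 0 1'
python3 - <<'E'
from h import *
p,d=capture("side"); np.savez("side13.npz",p=p,d=d)
crop("side",p,290,210,365,280,8,"pics/s13.png")
s=read_state();print(s["position"],s["force"],s["moment"],s["opening"])
E
```

```text
time_s: 13.85
position: [0.5993, -0.0074, 0.1828]
tcp_rot: [[1.0, -0.026, 0.003], [-0.026, -1.0, -0.001], [0.003, 0.001, -1.0]]
force: [-0.6, -0.4, -0.1]
opening: 0.951
[ 0.59841981 -0.00724223  0.18151572] [-0.3348361   0.02753725 -0.57964064] [-0.02391373 -0.035976    0.02185128] 0.9662465887552324
```

View pics/s13.png

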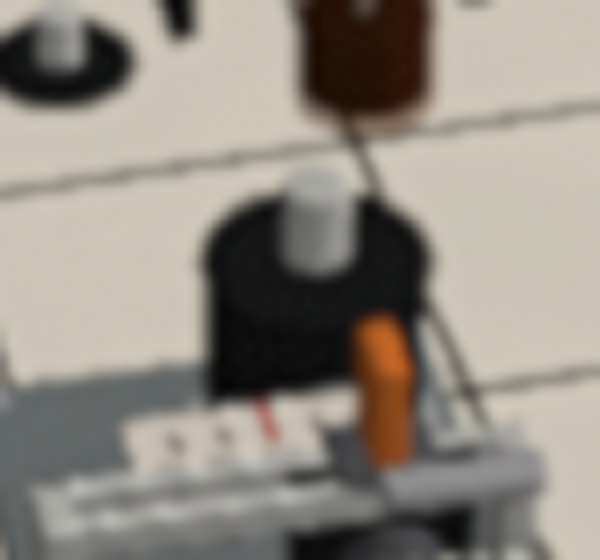

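```bash
python3 -m jog '0 0.02 0 0 0 0 1; 0.001 0.055 0 0 0 0 1; 0.001 0.085 0.01 0 0 0 1; 0.001 0.095 0.03 0 0 0 1; 0.001 0.095 0.045 0 0 0 1; 0.001 0.095 0.045 0 0 0 1; 0.001 0.095 0.045 0 0 0 1'
python3 - <<'E'
from h import *
for n in("side","top"):
    p,d=capture(n); np.savez(n+"14.npz",p=p,d=d)
crop("side",np.load("side14.npz")["p"],290,200,390,290,6,"pics/s14.png")
crop("top",np.load("top14.npz")["p"],270,150,390,250,6,"pics/t14.png")
s=read_state();print(s["position"],s["opening"])
E
```

```text
time_s: 14.78
position: [0.5971, -0.1019, 0.1362]
tcp_rot: [[1.0, -0.025, 0.0], [-0.025, -1.0, 0.0], [0.0, -0.0, -1.0]]
force: [1.1, 0.7, 0.7]
opening: 1.002
[ 0.59750556 -0.10191256  0.136848  ] 1.0026360956584817
```

View pics/s14.png

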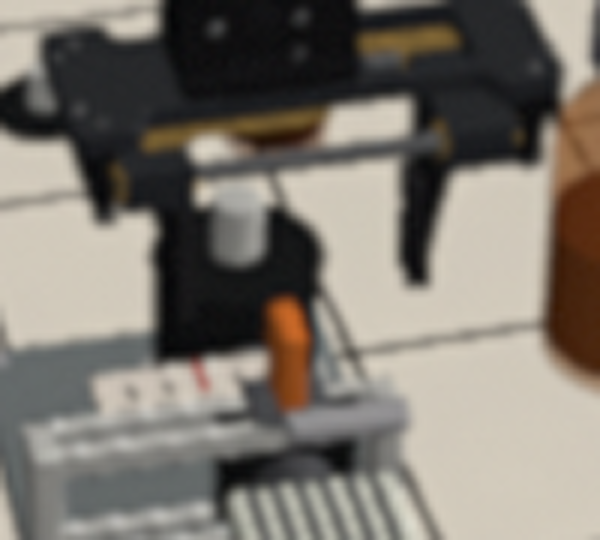

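View pics/t14.png

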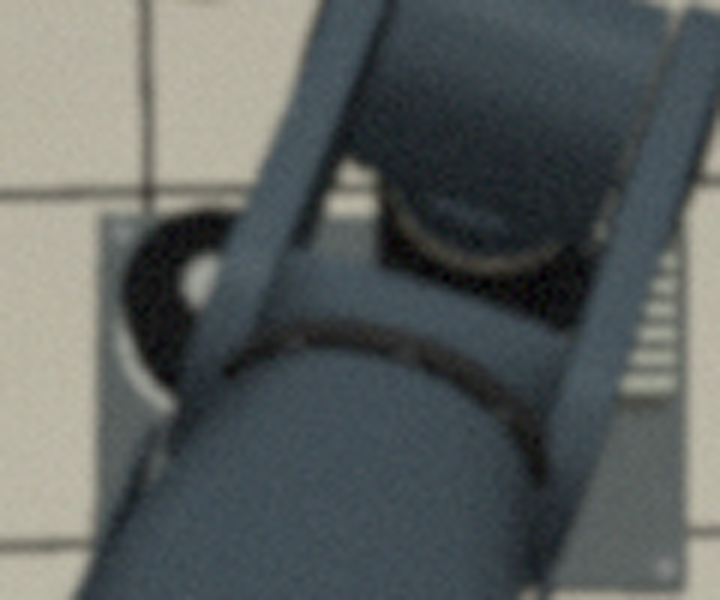

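```bash
python3 - <<'E'
from h import *
for X in((.5975,-.102,.138),(.5975,-.102,.104),(.5975,-.102,.124),(.641,-.102,.138),(.554,-.102,.138)): print(X,proj("side",X),((proj("side",X)-[290,200])*6).round())
z=np.load("side14.npz"); P=cloud("side",z["d"])
for v in range(238,250,2): print(v,P[v,359].round(3))
for v in range(250,268,2): print(v,P[v,337].round(3),P[v,339].round(3))
for v in range(218,232,4): print(v,[P[v,u].round(3).tolist() for u in (304,307,310)])
E
```

```text
(0.5975, -0.102, 0.138) [338.59910246 248.08757167] [292. 289.]
(0.5975, -0.102, 0.104) [338.39219093 259.23298028] [290. 355.]
(0.5975, -0.102, 0.124) [338.5131884 252.7153819] [291. 316.]
(0.641, -0.102, 0.138) [356.0756365  245.42622005] [396. 273.]
(0.554, -0.102, 0.138) [320.9432733  250.77622661] [186. 305.]
238 [ 0.644 -0.114  0.168]
240 [ 0.645 -0.112  0.161]
242 [ 0.643 -0.118  0.16 ]
244 [ 0.643 -0.118  0.153]
246 [ 0.646 -0.108  0.14 ]
248 [ 0.702  0.06  -0.001]
250 [ 0.597 -0.09   0.123] [ 0.619 -0.032  0.076]
252 [ 0.594 -0.1    0.125] [ 0.599 -0.101  0.125]
254 [ 0.592 -0.109  0.126] [ 0.597 -0.109  0.126]
256 [ 0.591 -0.112  0.123] [ 0.597 -0.11   0.12 ]
258 [ 0.591 -0.113  0.118] [ 0.596 -0.112  0.116]
260 [ 0.591 -0.114  0.112] [ 0.596 -0.112  0.11 ]
262 [ 0.592 -0.11   0.103] [ 0.596 -0.114  0.105]
264 [ 0.591 -0.115  0.1  ] [ 0.596 -0.112  0.097]
266 [ 0.592 -0.11   0.09 ] [ 0.596 -0.112  0.091]
218 [[0.511, -0.122, 0.253], [0.517, -0.124, 0.253], [0.523, -0.129, 0.256]]
222 [[0.508, -0.136, 0.252], [0.514, -0.137, 0.252], [0.52, -0.14, 0.253]]
226 [[0.506, -0.14, 0.244], [0.513, -0.142, 0.245], [0.522, -0.131, 0.236]]
230 [[0.51, -0.122, 0.22], [0.514, -0.138, 0.23], [0.52, -0.139, 0.23]]
```

```bash
python3 -m jog '-0.001 -0.002 0.012 0 0 0 1; -0.001 -0.002 0.026 0 0 0 1; -0.001 -0.002 0.038 0 0 0 1; -0.001 -0.002 0.042 0 0 0 1; -0.001 -0.002 0.042 0 0 0 1'
python3 - <<'E'
from h import *
p,d=capture("side"); np.savez("side15.npz",p=p,d=d)
crop("side",p,290,210,390,300,6,"pics/s15.png")
s=read_state();print(s["position"],s["force"],s["opening"])
E
```

```text
time_s: 15.5
position: [0.5958, -0.1002, 0.0935]
tcp_rot: [[1.0, -0.026, -0.001], [-0.026, -1.0, 0.0], [-0.001, -0.0, -1.0]]
force: [1.1, 0.2, 0.2]
opening: 0.998
[ 0.59612812 -0.10032648  0.09400376] [ 0.40170023  0.18008592 -0.20949753] 0.9986981597399133
```

View pics/s15.png

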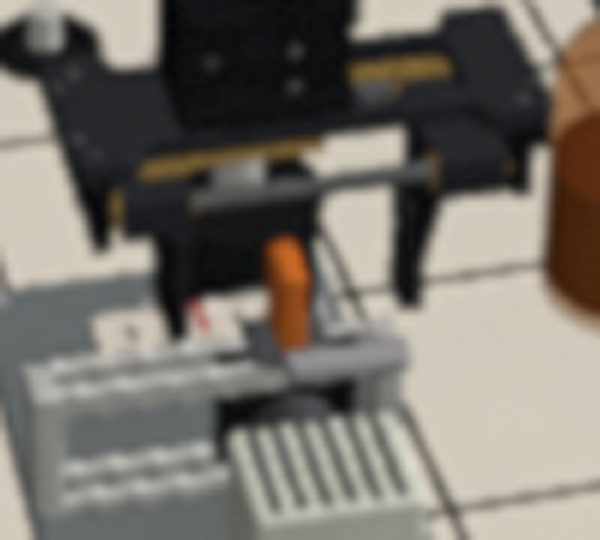

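```bash
python3 -m jog '0 0 0 0 0 0 0; 0 0 0 0 0 0 0; 0 0 0 0 0 0 0; 0 0 0 0 0 0 0; 0 0 0 0 0 0 0; 0 0 0 0 0 0 0; 0 0 0 0 0 0 0; 0 0 0 0 0 0 0'; python3 -m jog '0 0 0 0 0 0 0; 0 0 0 0 0 0 0; 0 0 0 0 0 0 0; 0 0 0 0 0 0 0'
python3 - <<'E'
from h import *
p,d=capture("side"); np.savez("side16.npz",p=p,d=d)
crop("side",p,290,210,390,300,6,"pics/s16.png")
s=read_state();print(s["position"],s["force"],s["opening"])
E
```

```text
time_s: 16.55
position: [0.596, -0.1002, 0.0941]
tcp_rot: [[1.0, -0.026, -0.0], [-0.026, -1.0, 0.0], [-0.0, -0.0, -1.0]]
force: [0.6, 0.0, 0.5]
opening: 0.168
time_s: 17.05
position: [0.5953, -0.1002, 0.0941]
tcp_rot: [[1.0, -0.026, -0.001], [-0.026, -1.0, 0.0], [-0.001, -0.0, -1.0]]
force: [-3.9, -0.4, 2.4]
opening: 0.137
[ 0.59532033 -0.10018126  0.09409532] [-3.75842558 -1.60566586  3.06465296] 0.13984254429098067
```

View pics/s16.png

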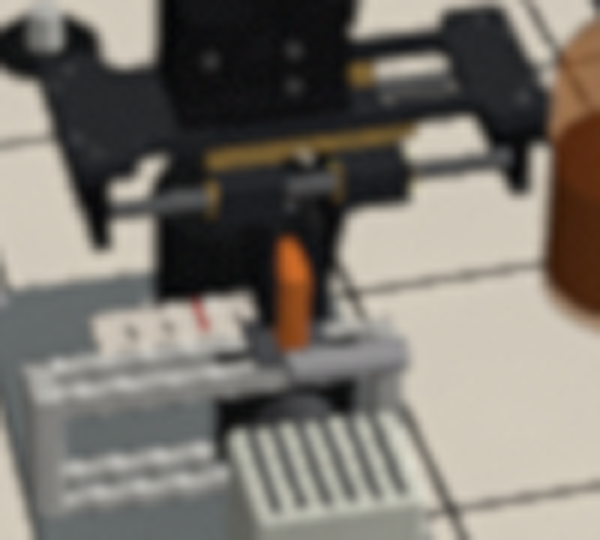

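```bash
python3 -m jog '-0.004 0 0 0 0 0 0; -0.008 0 0 0 0 0 0; -0.012 0 0 0 0 0 0; -0.016 0 0 0 0 0 0; -0.021 0 0 0 0 0 0; -0.026 0 0 0 0 0 0; -0.031 0 0 0 0 0 0; -0.032 0 0 0 0 0 0'; python3 -m jog '0 0 0 0 0 0 0; 0 0 0 0 0 0 0'
python3 - <<'E'
from h import *
p,d=capture("side"); np.savez("side17.npz",p=p,d=d)
crop("side",p,290,210,390,300,6,"pics/s17.png")
s=read_state();print(s["position"],s["force"],s["opening"])
E
```

```text
time_s: 18.1
position: [0.5661, -0.0994, 0.0942]
tcp_rot: [[1.0, -0.027, 0.005], [-0.027, -1.0, -0.0], [0.005, 0.0, -1.0]]
force: [8.0, 1.9, -6.9]
opening: 0.137
time_s: 18.35
position: [0.5662, -0.0994, 0.0941]
tcp_rot: [[1.0, -0.027, 0.005], [-0.027, -1.0, -0.0], [0.005, 0.0, -1.0]]
force: [7.0, 2.3, -6.4]
opening: 0.135
[ 0.56616057 -0.09935951  0.09412748] [ 7.71658647  1.59432775 -6.92610986] 0.13564265462874636
```

View pics/s17.png

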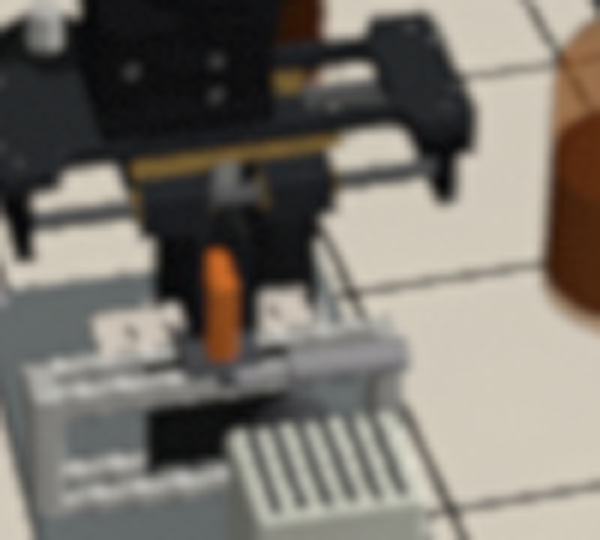

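```bash
python3 - <<'E'
from h import *
K=6
def tab(f):
    p=np.load(f)["p"]; up=cv2.resize(p[200:300,280:400],None,fx=K,fy=K,interpolation=cv2.INTER_CUBIC); h=cv2.cvtColor(up,cv2.COLOR_RGB2HSV)
    m=((h[...,0]<15)&(h[...,1]>150)&(h[...,2]>90)).astype(np.uint8); c,_=cv2.findContours(m,0,1); c=max(c,key=cv2.contourArea); x,y,w,hh=cv2.boundingRect(c); 
    return np.array([x,y,x+w,y+hh])/K+[280,200,280,200]
for i in(0,13,15,16,17): print(i,tab(f"side{i}.npz"))
for s in(0,.025,.03,.035): 
    a=proj("side",[.596-s,-.11+.026*s,.09]); print(s,a,proj("side",[.596-s,-.11+.026*s,.124]))
p=capture("top")[0]; crop("top",p,270,150,390,250,6,"pics/t17.png")
E
```

```text
0 [382.83333333 227.5        400.         245.33333333]
13 [334.66666667 249.5        341.83333333 268.        ]
15 [382.16666667 227.5        400.         244.66666667]
16 [382.5 227.5 400.  244.5]
17 [383.16666667 227.5        400.         244.5       ]
0 [338.57610014 265.82733779] [338.78537846 254.79099696]
0.025 [328.54074052 267.23227787] [328.60631919 256.1876966 ]
0.03 [326.52754826 267.51412273] [326.56421008 256.46790059]
0.035 [324.51230861 267.79625421] [324.5199943  256.74839364]
```

View pics/t17.png

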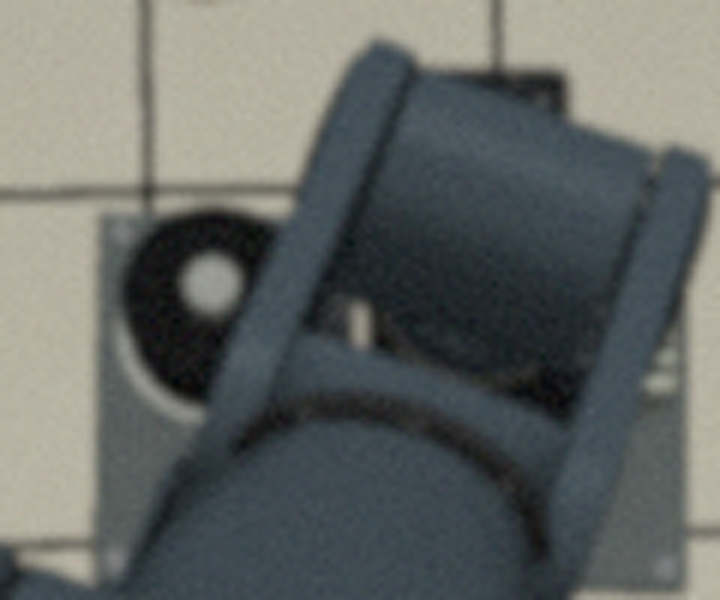

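Part of the amber bottle got into the mask, so I'll crop tighter.

```bash
python3 - <<'E'
from h import *
K=6
def tab(f):
    p=np.load(f)["p"]; up=cv2.resize(p[240:280,310:350],None,fx=K,fy=K,interpolation=cv2.INTER_CUBIC); h=cv2.cvtColor(up,cv2.COLOR_RGB2HSV)
    m=((h[...,0]<15)&(h[...,1]>150)&(h[...,2]>110)).astype(np.uint8); c,_=cv2.findContours(m,0,1); c=max(c,key=cv2.contourArea); x,y,w,hh=cv2.boundingRect(c); M=cv2.moments(c)
    return np.round(np.array([x,y,x+w,y+hh])/K+[310,240,310,240],2), M["m10"]/M["m00"]/K+310
for i in(0,13,15,16,17): print(i,*tab(f"side{i}.npz"))
E
```

```text
0 [335.   249.67 341.67 267.83] 338.4483716794487
13 [335.17 249.83 341.5  268.  ] 338.58381533174065
15 [335.   249.83 341.67 267.83] 338.5517766088236
16 [336.5  249.83 341.67 267.83] 338.9359578815024
17 [324.5  251.5  329.83 270.  ] 327.0553764460459
```

```bash
python3 - <<'E'
from h import *
s=read_state();print(s["time_s"],s["position"],s["force"],s["opening"],abs(s["qvel"]).max())
print(hand_in())
E
```

```text
18.45 [ 0.56617144 -0.09937425  0.09414653] [ 6.68321079  1.90768291 -7.06850492] 0.13375372544445877 0.054384461849099085
the job is handed in; nothing more can be done
None
```

I put the largest cap on the photometer's well and let go of it. I then gripped the orange tab, drew the shutter to about half travel, and handed the job in at 18.45 s with the gripper still holding it. No verdict came back.

**Cap:** it met the rim at the height worked out from the grasp, with about 5 N of contact. After release the side picture showed it level and centred on the well to about 1 mm across the picture. I did not measure the centring along y directly; the plug's 3 mm of play limits it.

**Shutter:** the tab moved about 29.4 mm in the picture and 29.1 mm by the TCP reading, against a target of 30 mm. The force along the pull read about 7 to 8 N, close to the 7.5 N spring at half travel. The arm was still, with the jaws on the 12 mm plate. In the last side picture the tab stood in front of the red mark, so I could not read the pointer against it.

**What disagreed:**
- **Fingertip height:** the fingertips stood about 20 mm higher than the TCP reading and the stated 19 mm fingertip distance imply. I set heights from pictures and contact force instead.
- **Camera offset:** the two cameras differed by about 6 mm in y, so I placed the cap by relative measurements.
- **Downward force:** at the end the tool also read about 7 N of downward force, which I did not explain.

I moved none of the bystanders knowingly, but I did not check them again with a picture at the end.

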